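# Load the mask workshop's curing box

## Robot

A 7-joint arm with a two-finger parallel gripper is mounted at the origin on the work surface. World frame = base frame: x ahead of the robot, y to its left, z up, the work surface at z = 0. Lengths are in m, angles in rad, forces in N, time in s.
With the tool pointing down it reaches from about 0.425 to 1.025 m from the base axis. Payload 9.4 kg.
Tool frame: the origin (TCP) lies at the very end of the fingers, on their centre line; the grasp point (between the pads) lies pinch_z behind it (pinch_z is the distance from the TCP to the grasp point, in m); z points along the fingers, y is the direction in which the jaws open and shut (so a half turn about z gives the same grasp; the last joint's range is limited). The gripper opens to 85 mm and grips with 20 to 120 N. Pads are 22 mm wide; open, the fingers measure 114 mm over their backs; the gripper's body (76 mm by 85 mm) begins 54 mm behind the grasp point. The pads swing forward as they close: fully open they stand 13 mm farther back than shut.
Start: joints at [1.25, 0.599, -0.003, 1.599, 0.002, 0.943, -0.08], TCP at [0.175, -0.704, 0.231] pointing down, gripper open.
Joint ranges: [-2.57, 2.57], [-0.35, 1.97], [-1.29, 1.29], [0.11, 2.56], [-1.05, 4.19], [0.11, 1.86], [-2.63, 2.63]. Speed limits (rad/s): [2.22, 2.22, 3.01, 3.01, 3.14, 3.14, 3.14].

## Interface

Orientations are given as a unit quaternion [x, y, z, w].
In Python, from station import observe, get_image, job_done, look_for, cut_out, pinch_z gives the robot as it stands. The module is installed in compiled form; this text tells all that it offers.
- The arm moves only by the shell command python3 -m inch 'ROWS' [FORCE]. ROWS is JSON, a list that holds one entry, the list of rows, each a list of 7 numbers: the shift along the tool's x, y, z in m, then the turn, a rotation vector about the tool's x, y, z in rad, then the closure, from -1 (fully open) to 1 (shut). A call has 1 to 20 rows; each row shifts and turns the commanded pose from where the row before left it, along the tool's axes as they then stand; what a row does not reach is not made up. A row lasts 1/12 s, in which the tool goes at most 41.7 mm and 7.16 degrees, less where a joint would pass 70% of its speed; a pose out of reach is approached as far as the arm can. A call with a gripper value outside its range is refused whole. The fingers move at their own pace and stop on an object; FORCE is the grip in N (left out, the last holds). Time passes only in rows, so rows that do not move let the fingers close. It gives the time, the measured TCP pose, the force and the opening at its end, in the units of the state.
- observe(): the state, without advancing time (a new reading comes with each control period).
- get_image(name): name is "scene" or "top" or "wrist"; returns a dict with "image" (420x560x3 uint8, blue, green, red), "camera_matrix" (3x3 intrinsics, pixels), "view" (4x4, takes a point from world to camera coordinates); the wrist camera has in their place "hand_eye" (4x4, takes a point from camera to tool coordinates, whose origin is the TCP and whose axes are the flange's). Camera axes: x right, y up, looking along -z (the intrinsics and any distortion apply to the point x, -y, -z); pixel columns grow to the right and rows downward; lengths in m; the calibration is good to about 2 mm. A picture is of the moment at which its call begins: read the wrist's pose just before it. There is no depth.
- job_done(): hands the job in, once; it reports no verdict.
Trained networks look in a picture, given as the dict that the camera call returned (one of the last four; its "shot" number tells which), for a name from the list of things; names that differ only in an ending like _2 or _b are one class to them, and where a whole thing is asked for, a point or a joint stands for the part that bears it (a point fixed in the world has none). Each returns a list of dicts, best first, with "p" (0 to 1); they miss things now and then, are a little off and sometimes report something else, mostly with a low value. They report only what shows in the picture. A call takes as long as a camera call. They do not tell look-alikes from the thing itself.
- look_for(picture, name): "rect" ([centre column, centre row, width, height] in pixels, round what is visible of it).
- cut_out(picture, name): "pixels" (420x560 bool, what is visible of it) and "rect" ([centre column, centre row, width, height] in pixels, round what is visible of it).
The state is a dict: "time_s": time; "joint_pos": joint angles; "joint_vel": joint speeds; "effort": joint torques, N m; "ee_pos": TCP position; "ee_rot": TCP orientation; "force": force on the tool from outside, world axes, zero at the start; "torque": the same for the moment, N m; "grip_width": opening from 0.0 (shut) to 1.0 (fully open).
Only numpy, scipy, OpenCV 4.12 (cv2) and the standard library are available. Lean on these libraries where they do the work, as an engineer would, in place of code of your own. Each camera call takes 0.05 s, during which the arm holds its last target.

## Task

Load the curing box: swing its clamp lever fully open, raise the hood right up, and lay every plaster face ornament from the bench in the box, face up and flat, each in a nest of its own with its length along the row. Then lower the hood gently all the way down and swing the clamp lever fully shut again; keep the lever open whenever the hood is up, and leave the jar, brush and bowl alone.

Things in the scene. Friction and masses are not known exactly. Their poses are not given: they have to be found in the camera images.
- box: Table-top curing box, fixed. Aluminium base plate 165 (x) by 300 (y) by 12 mm; origin at the centre of its underside on the bench; x from the handle side (robot side) to the hood hinge at the back, y along the row of five nests, z up. Grey ribs 3 mm thick, 5 mm high wall the nests. A foot at the plate's -y front corner carries the lever.
- hood (a joint): Hinged hood (grey frame, amber pane; 137 deep, 284 wide, 48 mm high; open below; 0.42 kg) over all five nests. Radians: 0 = down on its stop (as it starts), 1.6 = fully raised on its stop, upright at the back; the front edge rises. Hinge line along the box's y. Stiff hinge (friction 0.6 N m, damped): it stays where it is left; about 6 N at the handle moves it.
- hood_hinge (a point): Middle of the hood's hinge line, at (75, 0, 30) mm in the box's frame. Fixed to the box.
- hood_handle (a point): Middle of the hood's handle: round steel bar, 10 mm thick, 100 mm long along the box's y, on two posts 45 mm either side of this point, 44 mm out from the hood's front wall. Hood down: 183 mm in front of the hinge line and 15 mm above it, 45 mm above the bench. Pinch it from above, fingers closing along the box's x; it turns between the pads. Moves with the hood.
- lever (a joint): Clamp lever at the box's -y front corner: dark steel arm 95 mm long, black crosswise grip rod at its tip. Radians: 0 = shut (as it starts), level along +x over the steel ear on the hood's -y end; 1.9 = fully open on its stop, swung up and over towards the box's -x. Pivot line along the box's y. Stays where it is left (friction 0.25 N m, 3 to 4 N at the grip).
- lever_pivot (a point): Point on the lever's pivot line, in the plane of the middle of the grip rod: at (-85, -215, 50) mm in the box's frame. Fixed to the box.
- lever_grip (a point): Middle of the lever's grip rod: round, 10 mm thick, sticking out 68 mm from the arm to the box's -y; this point is 34 mm from the arm's side and 90 mm from the pivot line. Pinch it from above, fingers closing along the box's x; it turns between the pads. Shut: 50 mm above the bench, only bench beneath. Moves with the lever.
- nest0 (a point): Centre of the floor of nest 0 (12 mm above the bench, at x = -15 mm of the box, 90 mm in front of the hood's hinge line), counted from the box's +y end; axes as the box's. The nest is 40 mm clear in x by 49 mm clear in y between 5 mm high ribs; next nest 52 mm on.
- nest1 (a point): Centre of the floor of nest 1 (12 mm above the bench, at x = -15 mm of the box, 90 mm in front of the hood's hinge line), counted from the box's +y end; axes as the box's. The nest is 40 mm clear in x by 49 mm clear in y between 5 mm high ribs; next nest 52 mm on.
- nest2 (a point): Centre of the floor of nest 2 (12 mm above the bench, at x = -15 mm of the box, 90 mm in front of the hood's hinge line), counted from the box's +y end; axes as the box's. The nest is 40 mm clear in x by 49 mm clear in y between 5 mm high ribs; next nest 52 mm on.
- nest3 (a point): Centre of the floor of nest 3 (12 mm above the bench, at x = -15 mm of the box, 90 mm in front of the hood's hinge line), counted from the box's +y end; axes as the box's. The nest is 40 mm clear in x by 49 mm clear in y between 5 mm high ribs; next nest 52 mm on.
- nest4 (a point): Centre of the floor of nest 4 (12 mm above the bench, at x = -15 mm of the box, 90 mm in front of the hood's hinge line), counted from the box's +y end; axes as the box's. The nest is 40 mm clear in x by 49 mm clear in y between 5 mm high ribs; next nest 52 mm on.
- face0: Small white plaster face ornament, one of three to five alike (may be absent: None). 40 mm long in its x (forehead at +x, rounded chin at -x), 30 mm wide in its y at the forehead (26 mm at the chin), 18 mm thick plus a 4 mm nose ridge; two black eyes; about 50 g; lies face up. Origin at the centre of its underside, z out of the face; the flat parallel sides run from x = -6 to +20 mm.
- face1: Small white plaster face ornament, one of three to five alike (may be absent: None). 40 mm long in its x (forehead at +x, rounded chin at -x), 30 mm wide in its y at the forehead (26 mm at the chin), 18 mm thick plus a 4 mm nose ridge; two black eyes; about 50 g; lies face up. Origin at the centre of its underside, z out of the face; the flat parallel sides run from x = -6 to +20 mm.
- face2: Small white plaster face ornament, one of three to five alike (may be absent: None). 40 mm long in its x (forehead at +x, rounded chin at -x), 30 mm wide in its y at the forehead (26 mm at the chin), 18 mm thick plus a 4 mm nose ridge; two black eyes; about 50 g; lies face up. Origin at the centre of its underside, z out of the face; the flat parallel sides run from x = -6 to +20 mm.
- face3: Small white plaster face ornament, one of three to five alike (may be absent: None). 40 mm long in its x (forehead at +x, rounded chin at -x), 30 mm wide in its y at the forehead (26 mm at the chin), 18 mm thick plus a 4 mm nose ridge; two black eyes; about 50 g; lies face up. Origin at the centre of its underside, z out of the face; the flat parallel sides run from x = -6 to +20 mm.
- face4: Small white plaster face ornament, one of three to five alike (may be absent: None). 40 mm long in its x (forehead at +x, rounded chin at -x), 30 mm wide in its y at the forehead (26 mm at the chin), 18 mm thick plus a 4 mm nose ridge; two black eyes; about 50 g; lies face up. Origin at the centre of its underside, z out of the face; the flat parallel sides run from x = -6 to +20 mm.
- jar: Bystander: jar with paper label and steel lid, 60 mm diameter, 90 mm high; origin under its centre. Leave it alone.
- brush: Bystander: brush about 190 mm long lying on the bench. Leave it alone.
- bowl: Bystander: white plastic mixing bowl, 120 mm across, 50 mm high; origin under its centre. Leave it alone.
There are look-alikes about, which are no part of the job. What is shaped like the face4 but purple or yellow is not meant. Leave any red look-alike of the face2 alone.

How it is judged:
By the outcome, as a careful person would: the job done as asked, in the order asked, and still so for the second after the job is handed in, with the robot touching nothing.
Of face0, face1, face2, face3, face4 only 3 to 5 are there at a start; the rules pass over those that are not, and their reading is None.
At some moment in a run one of face0, face1, face2, face3, face4 may be knocked a few centimetres aside while the robot is not near it.
Once in a run the grip may slacken for a moment while it holds something.
It also fails if it takes over 210 s, if anything falls off the work surface, if the arm or the gripper's body presses on something with over 40 N, if the wrist force passes 120 N, or if a joint passes its speed limit or range.

## Working session

There is one attempt and no reset: what is moved stays moved. The work goes in short steps, Python scripts to look and compute and a shell command to move; the robot and the scene stay as the last step left them, time stands still between calls to the robot, and variables do not carry over. Pictures are saved under pics/ and viewed, and the job is handed in when it is done.

```bash
mkdir -p pics; ls; python3 - <<'E'
from station import *
import cv2
s=observe();print(s)
print(pinch_z)
for n in ["scene","top","wrist"]:
    d=get_image(n);cv2.imwrite(f"pics/a_{n}.png",d["image"])
    print(n,{k:v for k,v in d.items() if k!="image"})
E
```

```text
pics
{'time_s': 0.0, 'joint_pos': array([ 1.2503001 ,  0.60011681, -0.00258606,  1.60012078,  0.00178913,
        0.94290161, -0.079795  ]), 'joint_vel': array([-0.0006632 , -0.00164703, -0.00070501,  0.00010072,  0.00175127,
       -0.00108888, -0.00136601]), 'effort': array([ 2.32902776e-04, -7.76443863e+01,  1.56585060e+00, -2.58007210e+01,
        1.24771937e-02,  8.95355508e-03,  1.28348029e-05]), 'ee_pos': array([ 0.17490647, -0.7031031 ,  0.23042559]), 'ee_rot': array([ 9.92573702e-01,  1.21642302e-01, -1.47756894e-04, -7.57868445e-04]), 'force': array([ 0.11698052, -0.38905557,  1.06644409]), 'torque': array([0.02078139, 0.0092466 , 0.03604686]), 'grip_width': 1.0027660507558493}
0.0187
scene {'camera_matrix': array([[415.85136977,   0.        , 275.64020787],
       [  0.        , 415.85136977, 207.64993514],
       [  0.        ,   0.        ,   1.        ]]), 'view': array([[-0.74910217,  0.66245205,  0.00179621,  0.51950831],
       [-0.5697973 , -0.64570628,  0.50832512,  0.2297399 ],
       [ 0.33790084,  0.37976397,  0.86116337, -1.32203641],
       [ 0.        ,  0.  
[... 333 characters left out ...]
926121, -0.5742455 ],
       [-0.16935213, -0.00774564,  0.98552517, -1.3543153 ],
       [ 0.        ,  0.        ,  0.        ,  1.        ]]), 'shot': 2}
wrist {'camera_matrix': array([[353.3965578 ,   0.        , 289.34432329],
       [  0.        , 353.3965578 , 211.41037738],
       [  0.        ,   0.        ,   1.        ]]), 'hand_eye': array([[-2.07013240e-04,  9.57763348e-01,  2.87557519e-01,
         7.41411925e-02],
       [ 9.99999925e-01,  2.92608966e-04, -2.54686155e-04,
        -1.13927845e-03],
       [-3.28070973e-04,  2.87557445e-01, -9.57763336e-01,
        -1.42983475e-01],
       [ 0.00000000e+00,  0.00000000e+00,  0.00000000e+00,
         1.00000000e+00]]), 'shot': 3}
```

View pics/a_top.png

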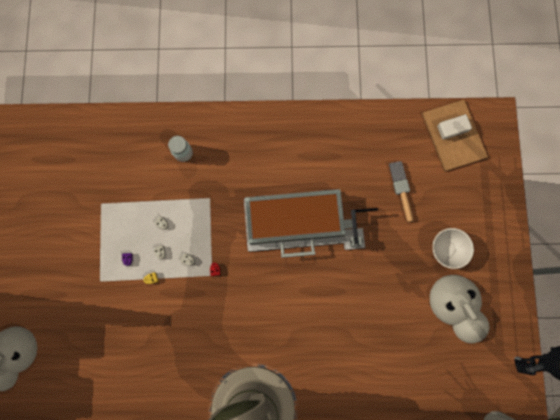

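View pics/a_scene.png

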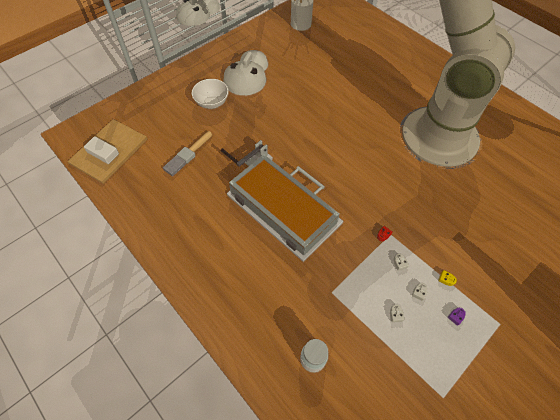

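View pics/a_wrist.png

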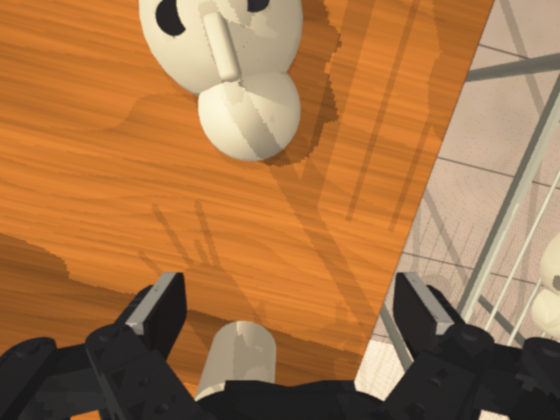

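```bash
cat > h.py <<'E'
import numpy as np, cv2
from scipy.spatial.transform import Rotation as R
from station import *
def cam(d,s=None):
    K=d["camera_matrix"]
    if "view" in d: V=d["view"]
    else:
        T=np.eye(4);T[:3,:3]=R.from_quat(s["ee_rot"]).as_matrix();T[:3,3]=s["ee_pos"]
        V=np.linalg.inv(T@d["hand_eye"])
    return K,V
def proj(d,P,s=None):
    K,V=cam(d,s);P=np.atleast_2d(P);c=P@V[:3,:3].T+V[:3,3]
    q=np.c_[c[:,0],-c[:,1],-c[:,2]]@K.T
    return q[:,:2]/q[:,2:]
def unproj(d,px,z,s=None):
    K,V=cam(d,s);px=np.atleast_2d(px).astype(float)
    r=np.c_[px,np.ones(len(px))]@np.linalg.inv(K).T
    r=r*[1,-1,-1];Rw=V[:3,:3];o=-Rw.T@V[:3,3];w=r@Rw
    t=(z-o[2])/w[:,2];return o+w*t[:,None]
def crop(img,x0,y0,x1,y1,k):
    return cv2.resize(img[y0:y1,x0:x1],None,fx=k,fy=k,interpolation=cv2.INTER_CUBIC)
E
python3 - <<'E'
from h import *
t=get_image("top");sc=get_image("scene")
cv2.imwrite("pics/b_box.png",crop(t["image"],230,170,390,280,5))
cv2.imwrite("pics/b_faces.png",crop(t["image"],95,190,235,295,5))
cv2.imwrite("pics/b_sbox.png",crop(sc["image"],210,130,360,265,5))
for nm,d in(("top",t),("scene",sc)):
  for n in ["face0","box","hood","hood_handle","lever","lever_grip","jar","brush","bowl"]:
    for r in look_for(d,n)[:8]:
        print(nm,n,round(r["p"],2),np.round(r["rect"],1),np.round(unproj(d,r["rect"][:2],0.01)[0],3))
E
```

```text
top face0 0.67 [188.  261.1  16.4  14.4] [0.43  0.197 0.01 ]
top face0 0.59 [162.3 223.2   7.7   7.3] [0.547 0.279 0.01 ]
top face0 0.37 [297.4 224.1 105.9  70.1] [ 0.539 -0.137  0.01 ]
top box 0.79 [310.4 223.1 140.9  69.3] [ 0.542 -0.177  0.01 ]
top hood 0.7 [298.7 224.4 106.2  66.5] [ 0.538 -0.141  0.01 ]
top hood 0.56 [309.2 222.8 134.9  65.8] [ 0.543 -0.173  0.01 ]
top hood_handle 0.55 [297.9 224.9 110.6  68.7] [ 0.537 -0.138  0.01 ]
top hood_handle 0.18 [163.4 223.1  10.8   9. ] [0.547 0.276 0.01 ]
top lever_grip 0.46 [365.2 228.2  26.6  35.7] [ 0.524 -0.344  0.01 ]
top jar 0.77 [177.9 149.3  23.9  22.8] [0.782 0.237 0.01 ]
top brush 0.58 [311.1 224.4 128.2  70.5] [ 0.538 -0.179  0.01 ]
top bowl 0.86 [452.2 249.6  40.6  38.5] [ 0.456 -0.605  0.01 ]
scene face0 0.79 [397.6 313.3  14.1  15.6] [0.545 0.284 0.01 ]
scene face0 0.74 [457.5 317.4  13.7  19.6] [0.443 0.388 0.01 ]
scene face0 0.7 [403.4 261.1  13.7  17.6] [0.427 0.204 0.01 ]
scene face0 0.59 [385.4 234.8  10.1  17.9] [0.403 0.122 0.01 ]
scene face0 0.58 [447.5 277.8  18.   21.6] [0.378 0.309 0.01 ]
scene face0 0.45 [420.8 292.2  14.4  16.8] [0.46  0.288 0.01 ]
scene box 0.62 [279.4 204.1 123.5 120.3] [ 0.554 -0.141  0.01 ]
scene hood_handle 0.84 [285.5 206.3 113.6 100.8] [ 0.546 -0.124  0.01 ]
scene lever 0.53 [240.8 152.8  43.   19.1] [ 0.521 -0.356  0.01 ]
scene lever 0.32 [284.9 204.2 109.8 102.8] [ 0.543 -0.131  0.01 ]
scene lever_grip 0.67 [186.6 153.4  48.   39.8] [ 0.647 -0.464  0.01 ]
scene lever_grip 0.63 [241.6 153.9  38.5  21.3] [ 0.522 -0.351  0.01 ]
scene jar 0.89 [313.3 354.   26.   29.2] [0.767 0.216 0.01 ]
scene jar 0.2 [280.2 200.3 117.5 117.2] [ 0.544 -0.149  0.01 ]
scene brush 0.97 [185.2 155.6  49.3  41.3] [ 0.655 -0.46   0.01 ]
scene bowl 0.93 [210.2  93.3  38.6  29.9] [ 0.439 -0.62   0.01 ]
scene bowl 0.53 [418.8 290.9  14.4  16.9] [0.461 0.283 0.01 ]
```

View pics/b_box.png

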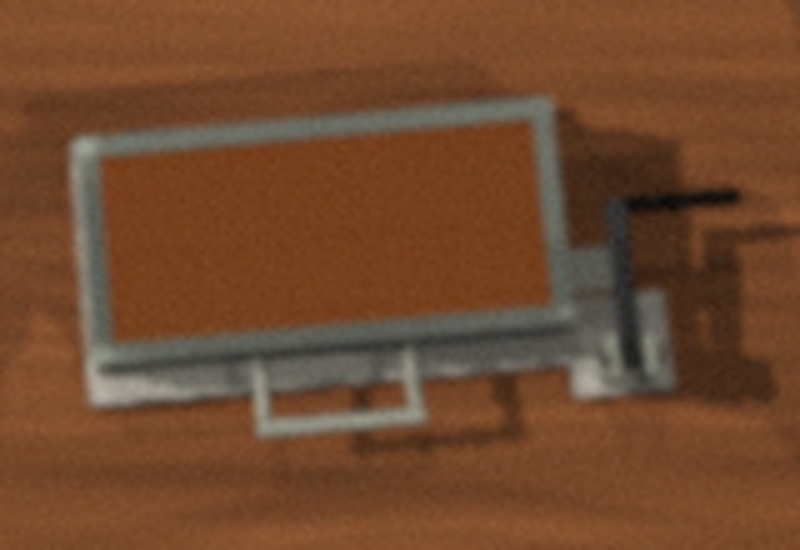

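View pics/b_faces.png

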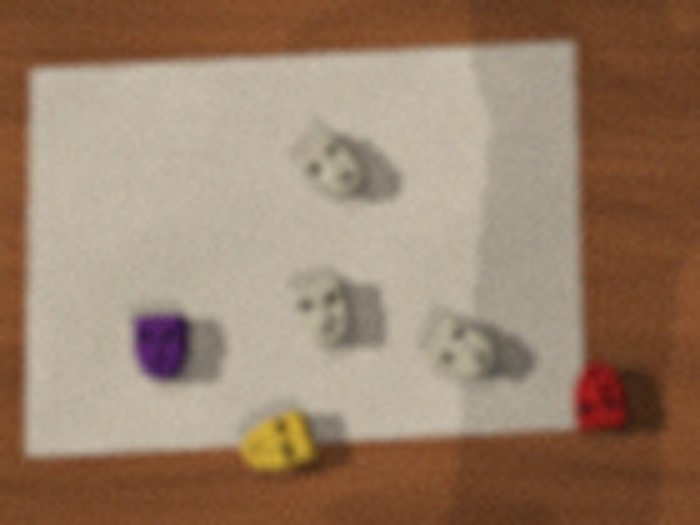

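View pics/b_sbox.png

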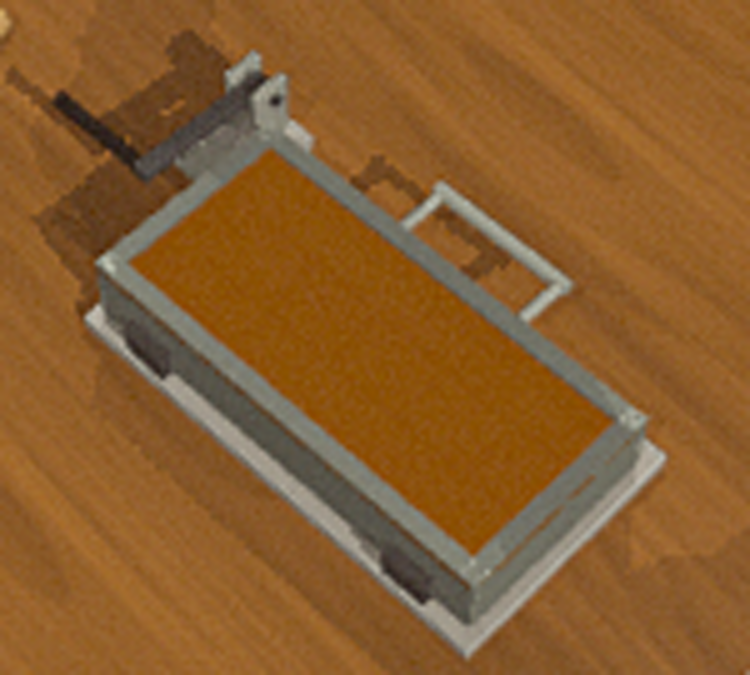

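```bash
cat > fit.py <<'E'
from h import *
from scipy.optimize import least_squares
t=get_image("top");sc=get_image("scene")
obs=[(sc,(303.6,261),(82.5,150,0)),(sc,(343,222),(-82.5,150,10)),(sc,(227,193),(82.5,-150,6)),
(sc,(297.4,167.4),(-108,-50,45)),(sc,(323.6,187.4),(-108,50,45)),(t,(281.6,256.4),(-108,50,45)),(t,(315,253.6),(-108,-50,45)),
(t,(248.4,251),(-82.5,150,6)),(t,(377.6,209.2),(5,-249,50)),(sc,(222.4,149.6),(5,-249,50)),]
def W(p,b):
    c,s=np.cos(p[2]),np.sin(p[2]);b=np.array(b)/1000
    return np.array([p[0]+c*b[0]-s*b[1],p[1]+s*b[0]+c*b[1],b[2]])
f=lambda p:np.concatenate([(proj(d,W(p,b))[0]-np.array(q)) for d,q,b in obs])
r=least_squares(f,[.54,-.14,.0],loss="soft_l1");print(r.x,np.round(r.fun.reshape(-1,2),1))
for n,b in dict(handle=(-108,0,45),grip=(5,-215,50),pivot=(-85,-215,50),hinge=(75,0,30),n0=(-15,104,12),n1=(-15,52,12),n2=(-15,0,12),n3=(-15,-52,12),n4=(-15,-104,12)).items(): print(n,W(r.x,b))
im=t["image"]
cv2.imwrite("pics/c_board.png",crop(im,380,90,520,270,4))
E
python3 fit.py
```

```text
[ 0.55021092 -0.12769672  0.07187313] [[-0.7  0.5]
 [ 0.3 -1.4]
 [-0.5  0.3]
 [-0.1 -0.6]
 [-0.2 -0.3]
 [-0.6 -0.2]
 [-0.3 -0.2]
 [-0.6  0.5]
 [-0.1  0.9]
 [-0.5  0.1]]
handle [ 0.44248975 -0.13545233  0.045     ]
grip [ 0.57063744 -0.34178258  0.05      ]
pivot [ 0.48086979 -0.3482456   0.05      ]
hinge [ 0.62501729 -0.12231087  0.03      ]
n0 [ 0.52778128 -0.02504239  0.012     ]
n1 [ 0.53151546 -0.07690814  0.012     ]
n2 [ 0.53524965 -0.12877389  0.012     ]
n3 [ 0.53898384 -0.18063963  0.012     ]
n4 [ 0.54271802 -0.23250538  0.012     ]
```

```bash
sleep 1; ls pics
```

```text
a_scene.png
a_top.png
a_wrist.png
b_box.png
b_faces.png
b_sbox.png
c_board.png
```

View pics/c_board.png

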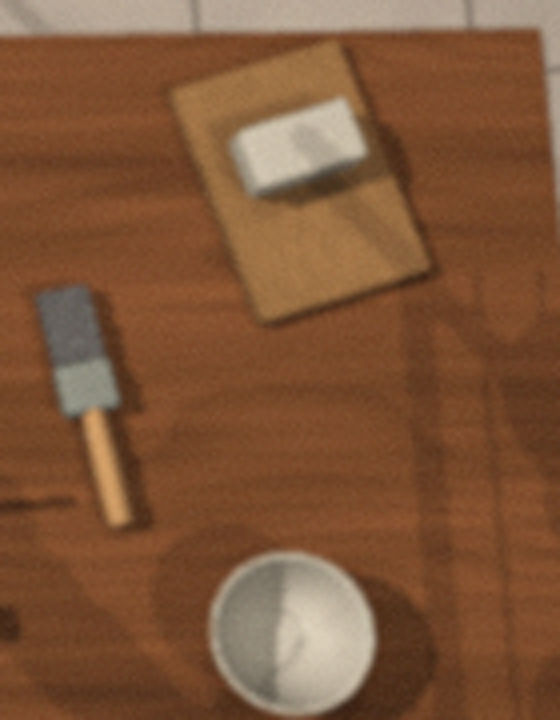

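```bash
cat > tgt.py <<'E'
import sys
from h import *
B=np.array([0.55021,-0.12770,0.07187])
def bw(b):
    c,s=np.cos(B[2]),np.sin(B[2]);return np.array([B[0]+c*b[0]-s*b[1],B[1]+s*b[0]+c*b[1],b[2]])
def wb(w):
    c,s=np.cos(B[2]),np.sin(B[2]);d=np.array(w[:2])-B[:2];return np.array([c*d[0]+s*d[1],-s*d[0]+c*d[1],w[2]])
def rep(pos,yaw=None,tilt=0):
    """world TCP target, tool-x yaw"""
    s=observe();q=R.from_quat(s["ee_rot"]);M=q.as_matrix()
    if yaw is None: yaw=B[2]+np.pi/2
    D=np.array([[np.cos(yaw),np.sin(yaw),0],[np.sin(yaw),-np.cos(yaw),0],[0,0,-1]])
    T=D
    print("turn(tool now)",np.round((q.inv()*R.from_matrix(T)).as_rotvec(),4))
    print("shift(tool now)",np.round(M.T@(np.array(pos)-s["ee_pos"]),4)," shift(after turn)",np.round(T.T@(np.array(pos)-s["ee_pos"]),4))
def st():
    s=observe();print("t",s["time_s"].__round__(2),"tcp",np.round(s["ee_pos"],4),"box",np.round(wb(s["ee_pos"]),4),"F",np.round(s["force"],1),"grip",round(s["grip_width"],3),"q",np.round(s["joint_pos"],2))
E
python3 -c "
from tgt import *
rep(bw([.005,-.215,.15]));st()"
```

```text
turn(tool now) [-0.      0.     -1.3989]
shift(tool now) [ 0.4713 -0.2556  0.0813]  shift(after turn) [0.3324 0.4206 0.0813]
t 1.25 tcp [ 0.175  -0.7036  0.2313] box [-0.4156 -0.5474  0.2313] F [-1.2 -0.5  0.6] grip 0.998 q [ 1.25  0.6  -0.    1.6   0.    0.94 -0.08]
```

```bash
python3 -m inch '[[[0,0,0,0,0,-0.117,-1],[0,0,0,0,0,-0.117,-1],[0,0,0,0,0,-0.117,-1],[0,0,0,0,0,-0.117,-1],[0,0,0,0,0,-0.117,-1],[0,0,0,0,0,-0.117,-1],[0,0,0,0,0,-0.117,-1],[0,0,0,0,0,-0.117,-1],[0,0,0,0,0,-0.117,-1],[0,0,0,0,0,-0.117,-1],[0,0,0,0,0,-0.117,-1],[0,0,0,0,0,-0.117,-1],[0,0,0,0,0,0,-1],[0,0,0,0,0,0,-1]]]'; python3 -c "
from tgt import *
rep(bw([.005,-.215,.15]));st()"
```

```text
time_s: 2.42
ee_pos: [0.1747, -0.7036, 0.2312]
ee_rot: [0.681, 0.732, 0.0, -0.0]
force: [1.3, -0.4, -0.2]
grip_width: 0.998
turn(tool now) [ 0.0002 -0.0002  0.0012]
shift(tool now) [0.3319 0.4213 0.0813]  shift(after turn) [0.3325 0.4209 0.0812]
t 2.42 tcp [ 0.1747 -0.7036  0.2312] box [-0.4159 -0.5475  0.2312] F [ 1.3 -0.4 -0.2] grip 0.998 q [ 1.48  0.63 -0.38  1.58  0.27  0.99  1.09]
```

```bash
python3 -m inch '[[[0.0237,0.0301,0,0,0,0,-1],[0.0237,0.0301,0,0,0,0,-1],[0.0237,0.0301,0,0,0,0,-1],[0.0237,0.0301,0,0,0,0,-1],[0.0237,0.0301,0,0,0,0,-1],[0.0237,0.0301,0,0,0,0,-1],[0.0237,0.0301,0,0,0,0,-1],[0.0237,0.0301,0,0,0,0,-1],[0.0237,0.0301,0,0,0,0,-1],[0.0237,0.0301,0,0,0,0,-1],[0.0237,0.0301,0,0,0,0,-1],[0.0237,0.0301,0,0,0,0,-1],[0.0237,0.0301,0,0,0,0,-1],[0.0237,0.0301,0,0,0,0,-1],[0,0,0,0,0,0,-1],[0,0,0,0,0,0,-1]]]'; python3 -c "
from tgt import *
rep(bw([.005,-.215,.15]));st()
s=observe();d=get_image('wrist');im=d['image'].copy()
for b in [(.005,-.215,.05),(.005,-.181,.05),(.005,-.249,.05),(-.085,-.215,.05)]:
    p=proj(d,bw(b),s)[0];print(p);cv2.circle(im,tuple(int(v) for v in p),4,(0,0,255),1)
cv2.imwrite('pics/d1.png',im)"
```

```text
time_s: 3.75
ee_pos: [0.5719, -0.3373, 0.2314]
ee_rot: [0.679, 0.734, 0.001, 0.0]
force: [-0.2, -0.1, 0.4]
grip_width: 0.998
turn(tool now) [ 0.001  -0.0008  0.0067]
shift(tool now) [-0.0045 -0.0017  0.0814]  shift(after turn) [-0.0044 -0.0016  0.0814]
t 3.75 tcp [ 0.5719 -0.3373  0.2314] box [ 0.0066 -0.2106  0.2314] F [-0.2 -0.1  0.4] grip 0.998 q [ 0.71  0.55 -0.41  1.73  0.26  0.91  0.28]
[286.66037225 192.6143587 ]
[286.82109576 156.48915605]
[286.50881554 226.67917602]
[191.16542535 192.0533972 ]
```

View pics/d1.png

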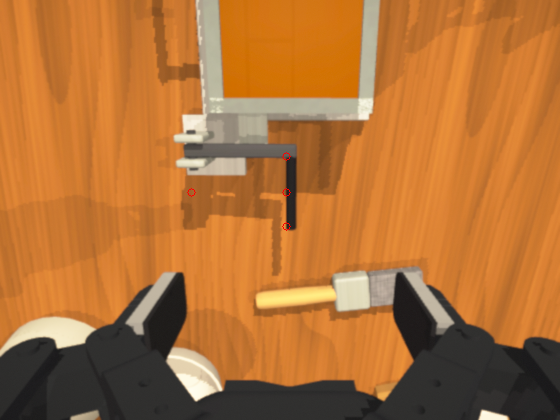

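```bash
python3 -m inch '[[[-0.0045,0.001,0.03,0,0,0.006,-1],[0,0,0.03,0,0,0,-1],[0,0,0.03,0,0,0,-1],[0,0,0.03,0,0,0,-1],[0,0,0.03,0,0,0,-1],[0,0,0.03,0,0,0,-1],[0,0,0.02,0,0,0,-1],[0,0,0,0,0,0,-1],[0,0,0,0,0,0,-0.2],[0,0,0,0,0,0,-0.2],[0,0,0,0,0,0,-0.2],[0,0,0,0,0,0,-0.2],[0,0,0,0,0,0,-0.2]]]' 30; python3 -c "
from tgt import *
st()
s=observe();d=get_image('wrist');im=d['image'].copy()
cv2.imwrite('pics/d2.png',im)"
```

```text
time_s: 4.88
ee_pos: [0.5714, -0.3453, 0.0327]
ee_rot: [0.682, 0.732, 0.0, 0.001]
force: [0.6, -0.7, 0.6]
grip_width: 0.6
t 4.88 tcp [ 0.5714 -0.3453  0.0327] box [ 0.0055 -0.2185  0.0327] F [ 0.6 -0.7  0.6] grip 0.6 q [ 0.65  0.79 -0.29  1.85  0.4   0.56  0.16]
```

View pics/d2.png

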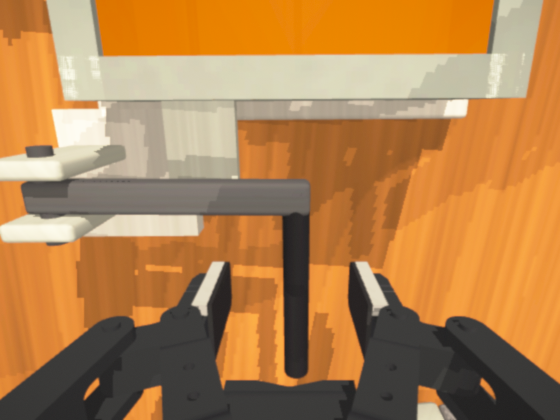

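```bash
python3 -m inch '[[[0,0.002,0,0,0,0,-0.2],[0,0,0,0,0,0,1],[0,0,0,0,0,0,1],[0,0,0,0,0,0,1],[0,0,0,0,0,0,1],[0,0,0,0,0,0,1],[0,0,0,0,0,0,1],[0,0,0,0,0,0,1],[0,0,0,0,0,0,1]]]' 40; python3 -c "
from tgt import *
st()
s=observe();d=get_image('wrist');im=d['image'].copy()
cv2.imwrite('pics/d3.png',im)"
```

```text
time_s: 5.68
ee_pos: [0.5738, -0.3445, 0.0314]
ee_rot: [0.681, 0.732, 0.0, 0.001]
force: [5.2, 0.5, -1.1]
grip_width: 0.1
t 5.68 tcp [ 0.5738 -0.3445  0.0314] box [ 0.008  -0.2179  0.0314] F [ 5.2  0.5 -1.1] grip 0.1 q [ 0.64  0.79 -0.3   1.85  0.4   0.56  0.16]
```

View pics/d3.png

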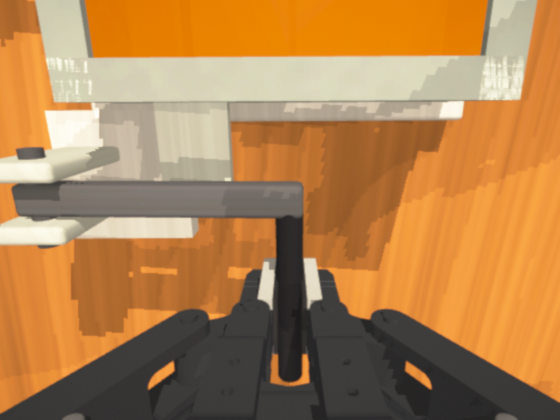

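```bash
python3 -c "
import numpy as np
t=np.arange(0,2.0,.1)
print([[0,round(a,4),round(-b,4)] for a,b in zip(.09*np.diff(np.cos(t)),.09*np.diff(np.sin(t)))])"
```

```text
[[0, np.float64(-0.0004), np.float64(-0.009)], [0, np.float64(-0.0013), np.float64(-0.0089)], [0, np.float64(-0.0022), np.float64(-0.0087)], [0, np.float64(-0.0031), np.float64(-0.0085)], [0, np.float64(-0.0039), np.float64(-0.0081)], [0, np.float64(-0.0047), np.float64(-0.0077)], [0, np.float64(-0.0054), np.float64(-0.0072)], [0, np.float64(-0.0061), np.float64(-0.0066)], [0, np.float64(-0.0068), np.float64(-0.0059)], [0, np.float64(-0.0073), np.float64(-0.0052)], [0, np.float64(-0.0078), np.float64(-0.0045)], [0, np.float64(-0.0082), np.float64(-0.0037)], [0, np.float64(-0.0085), np.float64(-0.0028)], [0, np.float64(-0.0088), np.float64(-0.002)], [0, np.float64(-0.0089), np.float64(-0.0011)], [0, np.float64(-0.009), np.float64(-0.0002)], [0, np.float64(-0.009), np.float64(0.0007)], [0, np.float64(-0.0089), np.float64(0.0016)], [0, np.float64(-0.0086), np.float64(0.0025)]]
```

```bash
python3 -m inch '[[[0,0.0005,-0.009,0,0,0,1],[0,-0.0013,-0.0089,0,0,0,1],[0,-0.0022,-0.0087,0,0,0,1],[0,-0.0031,-0.0085,0,0,0,1],[0,-0.0039,-0.0081,0,0,0,1],[0,-0.0047,-0.0077,0,0,0,1],[0,-0.0054,-0.0072,0,0,0,1],[0,-0.0061,-0.0066,0,0,0,1],[0,-0.0068,-0.0059,0,0,0,1],[0,-0.0073,-0.0052,0,0,0,1]]]'; python3 -c "
from tgt import *
st()"
```

```text
time_s: 6.57
ee_pos: [0.5325, -0.3476, 0.1079]
ee_rot: [0.682, 0.732, 0.0, 0.0]
force: [1.9, -0.1, -9.3]
grip_width: 0.101
t 6.57 tcp [ 0.5325 -0.3476  0.1079] box [-0.0335 -0.218   0.1079] F [ 1.9 -0.1 -9.3] grip 0.101 q [ 0.72  0.66 -0.35  1.89  0.36  0.64  0.22]
```

```bash
python3 -m inch '[[[0,-0.0078,-0.0045,0,0,0,1],[0,-0.0082,-0.0037,0,0,0,1],[0,-0.0085,-0.0028,0,0,0,1],[0,-0.0088,-0.002,0,0,0,1],[0,-0.0089,-0.0011,0,0,0,1],[0,-0.009,-0.0002,0,0,0,1],[0,-0.009,0.0007,0,0,0,1],[0,-0.0089,0.0016,0,0,0,1],[0,-0.0086,0.0025,0,0,0,1],[0,-0.004,0.0015,0,0,0,1],[0,0,0,0,0,0,1],[0,0,0,0,0,0,1]]]'; python3 -c "
from tgt import *
st()
d=get_image('scene');cv2.imwrite('pics/d4.png',crop(d['image'],200,100,360,220,5))"
```

```text
time_s: 7.57
ee_pos: [0.4551, -0.3536, 0.1179]
ee_rot: [0.681, 0.732, 0.002, 0.004]
force: [7.1, 1.3, 11.2]
grip_width: 0.098
t 7.57 tcp [ 0.4551 -0.3536  0.1179] box [-0.1111 -0.2185  0.1179] F [ 7.1  1.3 11.2] grip 0.098 q [ 0.81  0.59 -0.36  2.03  0.37  0.57  0.27]
```

View pics/d4.png

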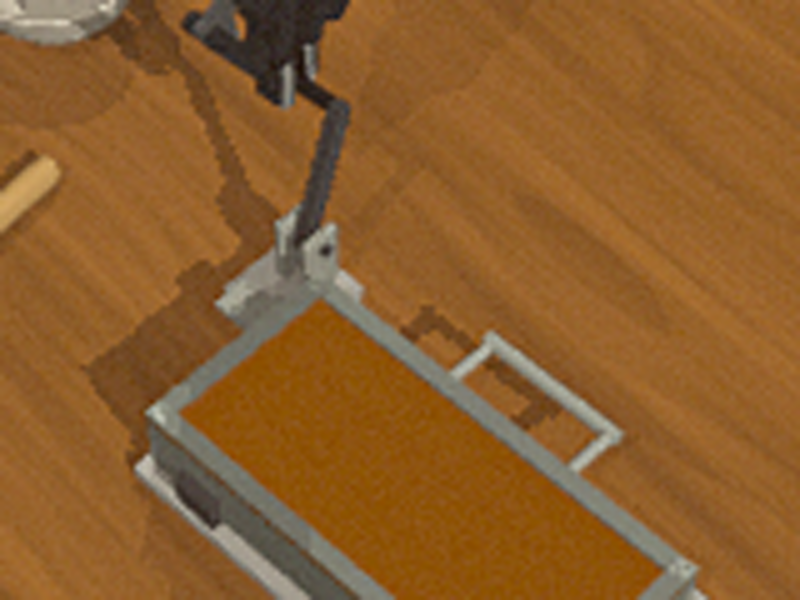

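```bash
python3 -m inch '[[[0,0,0,0,0,0,-0.2],[0,0,0,0,0,0,-0.2],[0,0,0,0,0,0,-0.2],[0,0,0,0,0,0,-0.2],[0,0,0,0,0,0,-0.2],[0,0,-0.015,0,0,0,-0.2],[0,0,-0.03,0,0,0,-0.2],[0,0,-0.03,0,0,0,-0.2],[0,0,-0.02,0,0,0,-0.2],[0,0,0,0,0,0,-0.2]]]'; python3 -c "
from tgt import *
st();rep(bw([-.105,0,.15]))
d=get_image('scene');cv2.imwrite('pics/d5.png',crop(d['image'],200,100,360,220,5))"
```

```text
time_s: 8.45
ee_pos: [0.4527, -0.3541, 0.2139]
ee_rot: [0.682, 0.732, 0.0, 0.003]
force: [0.1, 0.1, 0.4]
grip_width: 0.602
t 8.45 tcp [ 0.4527 -0.3541  0.2139] box [-0.1136 -0.2189  0.2139] F [0.1 0.1 0.4] grip 0.602 q [ 0.87  0.47 -0.43  1.95  0.28  0.77  0.35]
turn(tool now) [ 0.004   0.0036 -0.0012]
shift(tool now) [0.2191 0.008  0.0631]  shift(after turn) [0.2189 0.0086 0.0639]
```

View pics/d5.png

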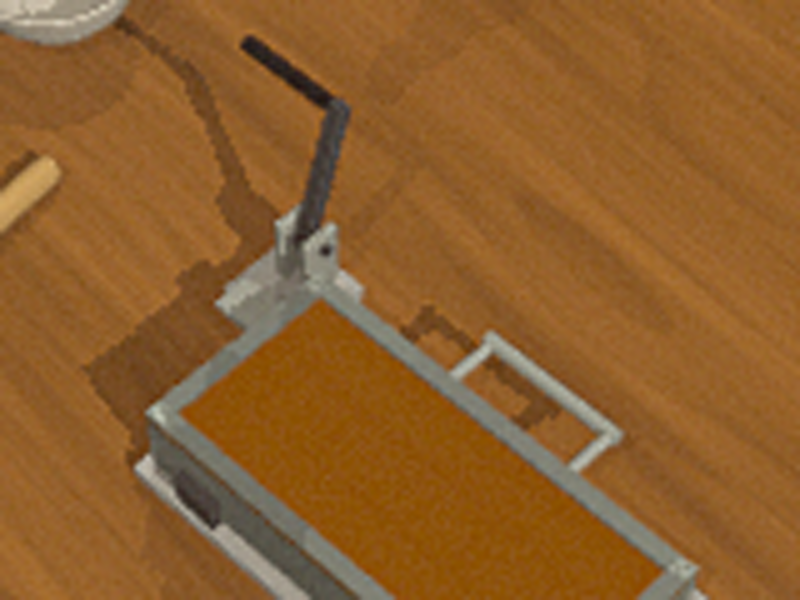

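```bash
python3 -m inch '[[[0.03,0.001,0,0.004,0.0036,0,0.2],[0.038,0.0015,0,0,0,0,0.2],[0.038,0.0015,0,0,0,0,0.2],[0.038,0.0015,0.015,0,0,0,0.2],[0.038,0.0015,0.025,0,0,0,0.2],[0.037,0.0015,0.024,0,0,0,0.2],[0,0,0,0,0,0,0.2],[0,0,0,0,0,0,0.2]]]'; python3 -c "
from tgt import *
st();rep(bw([-.105,0,.0263]))
s=observe();d=get_image('wrist');im=d['image'].copy()
for b in [(-.108,0,.045),(-.108,.05,.045),(-.108,-.05,.045)]:
    p=proj(d,bw(b),s)[0];print(p);cv2.circle(im,tuple(int(v) for v in p),4,(0,0,255),1)
cv2.imwrite('pics/d6.png',im)"
```

```text
time_s: 9.17
ee_pos: [0.4429, -0.1367, 0.1484]
ee_rot: [0.679, 0.734, -0.001, -0.005]
force: [0.6, -0.0, -0.0]
grip_width: 0.4
t 9.17 tcp [ 0.4429 -0.1367  0.1484] box [-0.1076 -0.0013  0.1484] F [ 0.6 -0.  -0. ] grip 0.4 q [ 0.48  0.45 -0.4   2.24  0.34  0.52 -0.12]
turn(tool now) [-0.0081 -0.0054  0.0048]
shift(tool now) [0.0006 0.0036 0.1221]  shift(after turn) [0.0013 0.0026 0.1221]
[289.07032266 211.04598297]
[289.38748539 141.32767163]
[288.78627475 273.48503366]
```

View pics/d6.png

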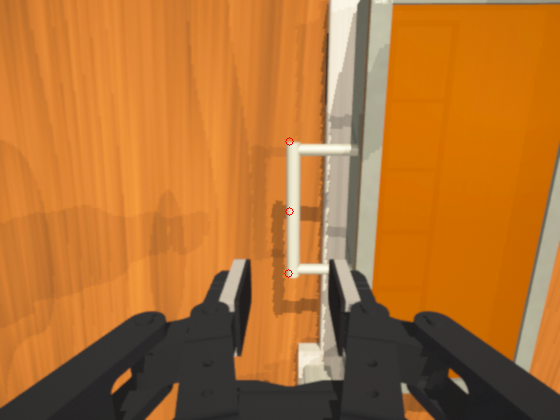

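```bash
sed -i 's/B=np.array(\[0.55021,-0.12770/B=np.array([0.5532,-0.1285/' tgt.py; python3 -m inch '[[[0,0.002,0.02,-0.008,-0.005,0.005,0.2],[0,0.001,0.03,0,0,0,0.2],[0,0,0.03,0,0,0,0.2],[0,0,0.02,0,0,0,0.2],[0,0,0.015,0,0,0,0.2],[0,0,0.007,0,0,0,0.2],[0,0,0,0,0,0,0.2],[0,0,0,0,0,0,0.2],[0,0,0,0,0,0,1],[0,0,0,0,0,0,1],[0,0,0,0,0,0,1],[0,0,0,0,0,0,1],[0,0,0,0,0,0,1],[0,0,0,0,0,0,1],[0,0,0,0,0,0,1]]]' 40; python3 -c "
from tgt import *
st()
s=observe();d=get_image('wrist');im=d['image'].copy()
cv2.imwrite('pics/d7.png',im)"
```

```text
time_s: 10.47
ee_pos: [0.445, -0.1399, 0.0291]
ee_rot: [0.684, 0.73, -0.001, 0.001]
force: [-6.1, -1.1, 4.5]
grip_width: 0.102
t 10.47 tcp [ 0.445  -0.1399  0.0291] box [-0.1087 -0.0036  0.0291] F [-6.1 -1.1  4.5] grip 0.102 q [ 0.28  0.66 -0.15  2.33  0.54  0.18 -0.3 ]
```

View pics/d7.png

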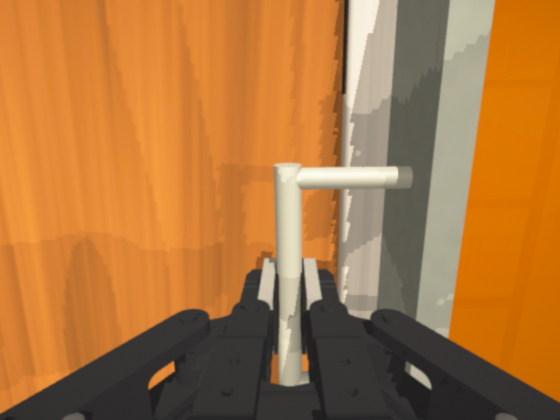

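```bash
python3 -c "
import numpy as np
r=np.hypot(.183,.015)
t=np.arange(0,1.66,.08)+np.arctan2(15,183)
print(','.join('[0,%.4f,%.4f,0,0,0,1]'%(a,-b) for a,b in zip(-r*np.diff(np.cos(t)),r*np.diff(np.sin(t)))))"
```

```text
[0,0.0018,-0.0146,0,0,0,1],[0,0.0029,-0.0144,0,0,0,1],[0,0.0041,-0.0141,0,0,0,1],[0,0.0052,-0.0137,0,0,0,1],[0,0.0063,-0.0133,0,0,0,1],[0,0.0073,-0.0127,0,0,0,1],[0,0.0083,-0.0121,0,0,0,1],[0,0.0093,-0.0114,0,0,0,1],[0,0.0101,-0.0106,0,0,0,1],[0,0.0110,-0.0098,0,0,0,1],[0,0.0117,-0.0089,0,0,0,1],[0,0.0124,-0.0079,0,0,0,1],[0,0.0130,-0.0069,0,0,0,1],[0,0.0135,-0.0058,0,0,0,1],[0,0.0139,-0.0047,0,0,0,1],[0,0.0142,-0.0036,0,0,0,1],[0,0.0145,-0.0025,0,0,0,1],[0,0.0146,-0.0013,0,0,0,1],[0,0.0147,-0.0001,0,0,0,1],[0,0.0146,0.0010,0,0,0,1]
```

```bash
python3 -m inch '[[[0,0.0018,-0.0146,0,0,0,1],[0,0.0029,-0.0144,0,0,0,1],[0,0.0041,-0.0141,0,0,0,1],[0,0.0052,-0.0137,0,0,0,1],[0,0.0063,-0.0133,0,0,0,1],[0,0.0073,-0.0127,0,0,0,1],[0,0.0083,-0.0121,0,0,0,1],[0,0,0,0,0,0,1]]]' 50; python3 -c "
from tgt import *
st()"
```

```text
time_s: 11.18
ee_pos: [0.4799, -0.1373, 0.1253]
ee_rot: [0.684, 0.73, -0.001, 0.001]
force: [-11.5, 0.2, 11.1]
grip_width: 0.096
t 11.18 tcp [ 0.4799 -0.1373  0.1253] box [-0.0737 -0.0035  0.1253] F [-11.5   0.2  11.1] grip 0.096 q [ 0.43  0.52 -0.38  2.19  0.4   0.5  -0.19]
```

```bash
python3 -m inch '[[[0,0.007,-0.013,0,0,0,1],[0,0.0085,-0.012,0,0,0,1],[0,0.0110,-0.0098,0,0,0,1],[0,0.0117,-0.0089,0,0,0,1],[0,0.0124,-0.0079,0,0,0,1],[0,0.0130,-0.0069,0,0,0,1]]]' 50; python3 -c "
from tgt import *
st()"
```

```text
time_s: 11.68
ee_pos: [0.5441, -0.1323, 0.1823]
ee_rot: [0.683, 0.73, -0.0, 0.0]
force: [-7.9, 0.9, -1.2]
grip_width: 0.091
t 11.68 tcp [ 0.5441 -0.1323  0.1823] box [-0.0093 -0.0032  0.1823] F [-7.9  0.9 -1.2] grip 0.091 q [ 0.44  0.5  -0.43  2.01  0.32  0.7  -0.12]
```

```bash
python3 -m inch '[[[0,0.0135,-0.0062,0,0,0,1],[0,0.0139,-0.005,0,0,0,1],[0,0.0142,-0.004,0,0,0,1],[0,0.0145,-0.0025,0,0,0,1],[0,0.0146,-0.0013,0,0,0,1],[0,0,0,0,0,0,1]]]' 50; python3 -c "
from tgt import *
st()"
```

```text
time_s: 12.18
ee_pos: [0.6183, -0.1268, 0.2032]
ee_rot: [0.683, 0.73, 0.002, 0.003]
force: [1.8, 2.7, 6.9]
grip_width: 0.093
t 12.18 tcp [ 0.6183 -0.1268  0.2032] box [ 0.065  -0.003   0.2032] F [1.8 2.7 6.9] grip 0.093 q [ 0.4   0.55 -0.44  1.84  0.31  0.82 -0.12]
```

```bash
python3 -c "
from tgt import *
s=observe();d=get_image('wrist');cv2.imwrite('pics/d8.png',d['image'])
d=get_image('scene');cv2.imwrite('pics/d9.png',crop(d['image'],200,60,360,260,4))"
```

```text
(no output)
```

View pics/d8.png

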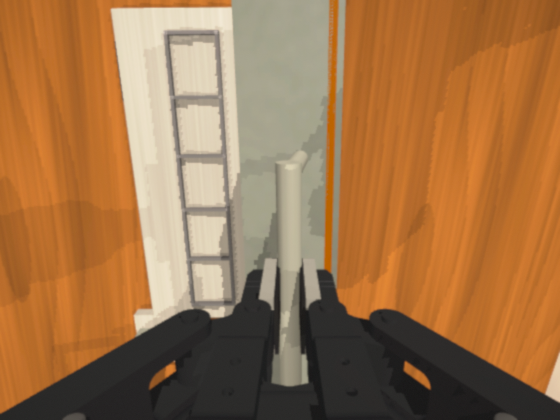

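View pics/d9.png

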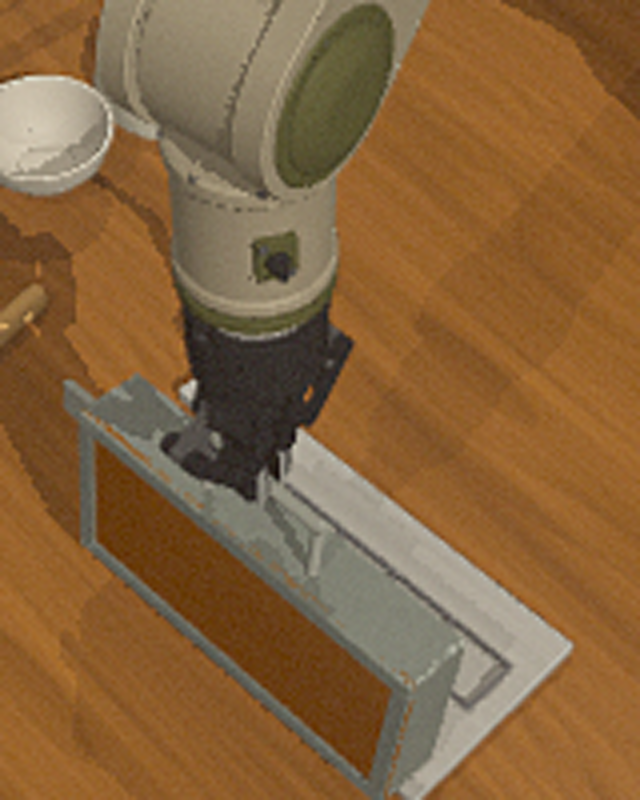

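```bash
python3 -m inch '[[[0,0.012,-0.001,0,0,0,1],[0,0.012,0,0,0,0,1],[0,0.006,0.0005,0,0,0,1],[0,0,0,0,0,0,1],[0,0,0,0,0,0,1]]]' 50; python3 -c "
from tgt import *
st()"
```

```text
time_s: 12.7
ee_pos: [0.6471, -0.1246, 0.2031]
ee_rot: [0.683, 0.73, 0.002, 0.002]
force: [2.0, 3.6, 3.7]
grip_width: 0.095
t 12.7 tcp [ 0.6471 -0.1246  0.2031] box [ 0.0939 -0.0029  0.2031] F [2.  3.6 3.7] grip 0.095 q [ 0.38  0.58 -0.43  1.77  0.31  0.85 -0.12]
```

```bash
python3 -m inch '[[[0,0.003,0.0003,0,0,0,1],[0,0.003,0.0003,0,0,0,1],[0,0.002,0,0,0,0,1],[0,0,0,0,0,0,1],[0,0,0,0,0,0,1]]]' 50; python3 -c "
from tgt import *
st()"
```

```text
time_s: 13.12
ee_pos: [0.6479, -0.1246, 0.2028]
ee_rot: [0.683, 0.73, -0.003, -0.002]
force: [-25.8, 5.0, 27.5]
grip_width: 0.09
t 13.12 tcp [ 0.6479 -0.1246  0.2028] box [ 0.0948 -0.003   0.2028] F [-25.8   5.   27.5] grip 0.09 q [ 0.38  0.58 -0.43  1.76  0.31  0.87 -0.12]
```

```bash
python3 -m inch '[[[0,-0.003,0,0,0,0,1],[0,-0.001,0,0,0,0,1],[0,0,0,0,0,0,-0.3],[0,0,0,0,0,0,-0.3],[0,0,0,0,0,0,-0.3],[0,0,0,0,0,0,-0.3],[0,0,0,0,0,0,-0.3],[0,0,-0.02,0,0,0,-0.3],[0,0,-0.03,0,0,0,-0.3],[0,0,-0.03,0,0,0,-0.3],[0,0,0,0,0,0,-0.3]]]' 30; python3 -c "
from tgt import *
st()
d=get_image('scene');cv2.imwrite('pics/e0.png',crop(d['image'],200,60,360,260,3))
d=get_image('top');cv2.imwrite('pics/e1.png',crop(d['image'],90,170,390,295,2.6))
for r in look_for(d,'face0'): print(r['p'],r['rect'])
"
```

```text
time_s: 14.03
ee_pos: [0.6528, -0.1252, 0.287]
ee_rot: [0.683, 0.73, 0.003, 0.005]
force: [1.9, 0.4, 1.0]
grip_width: 0.65
t 14.03 tcp [ 0.6528 -0.1252  0.287 ] box [ 0.0996 -0.0039  0.287 ] F [1.9 0.4 1. ] grip 0.65 q [ 0.4   0.5  -0.46  1.68  0.26  1.01 -0.07]
0.57 [159.3, 252.8, 13.3, 9.9]
0.41 [163.6, 221.5, 11.7, 9.0]
0.3 [299.4, 186.9, 117.9, 37.9]
```

View pics/e0.png

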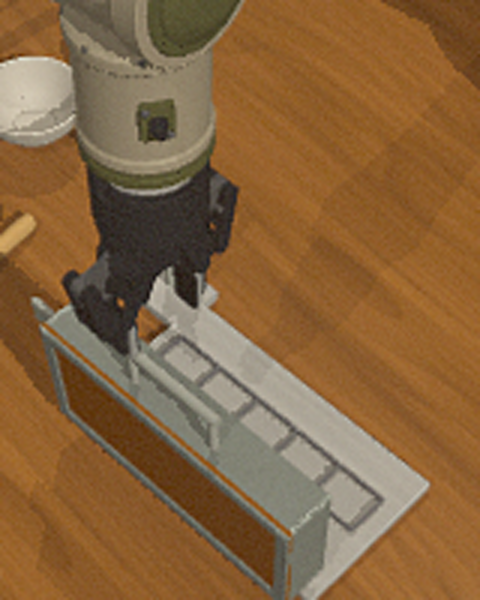

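View pics/e1.png

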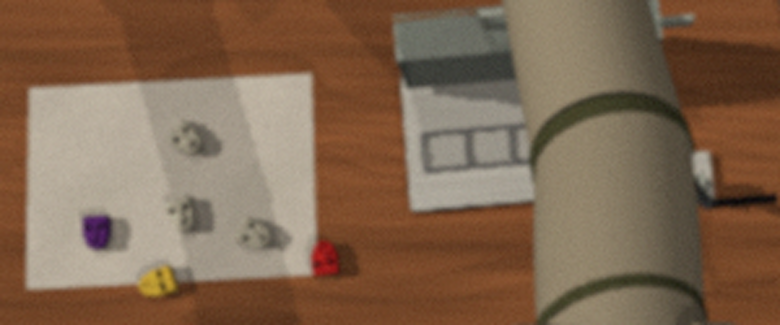

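```bash
python3 -m inch '[[[0,-0.03,0,0,0,0,-0.3],[-0.01,-0.03,0,0,0,0,-0.3],[-0.01,-0.03,0,0,0,0,-0.3],[-0.01,-0.03,0,0,0,0,-0.3],[-0.01,-0.01,0,0,0,0,-0.3],[0,0,0,0,0,0,-0.3],[0,0,0,0,0,0,-0.3]]]' 30; python3 -c "
from tgt import *
st()
s=observe();d=get_image('wrist');im=d['image'].copy()
for i in range(5):
  for dx,dy in((-.020,-.0245),(-.02,.0245),(.02,-.0245),(.02,.0245)):
    p=proj(d,bw((-.015+dx,.104-.052*i+dy,.012)),s)[0];cv2.circle(im,tuple(int(v) for v in p),2,(0,0,255),-1)
cv2.imwrite('pics/e2.png',im)
"
```

```text
time_s: 14.77
ee_pos: [0.5229, -0.1746, 0.2802]
ee_rot: [0.684, 0.729, 0.001, 0.002]
force: [0.6, 0.5, 0.0]
grip_width: 0.651
t 14.77 tcp [ 0.5229 -0.1746  0.2802] box [-0.0335 -0.0438  0.2802] F [0.6 0.5 0. ] grip 0.651 q [ 0.58  0.37 -0.48  1.93  0.22  0.89  0.05]
```

View pics/e2.png

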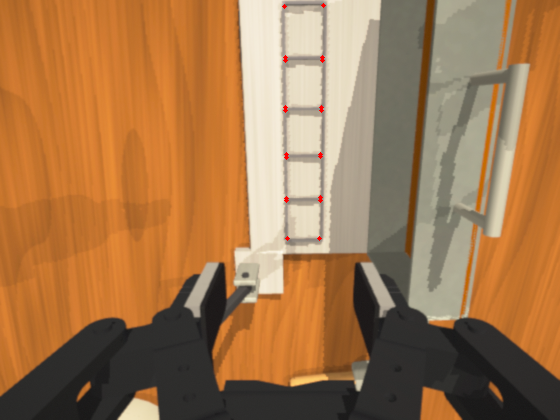

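```bash
python3 -c "
from tgt import *
rep([.47,.19,.28])"
```

```text
turn(tool now) [ 0.004   0.0007 -0.0062]
shift(tool now) [ 3.665e-01 -2.970e-02 -1.000e-04]  shift(after turn) [ 3.666e-01 -2.750e-02  3.000e-04]
```

```bash
python3 -m inch '[[[0.025,-0.002,0,0.004,0,0,-1],[0.038,-0.003,0,0,0,0,-1],[0.038,-0.003,0,0,0,0,-1],[0.038,-0.003,0,0,0,0,-1],[0.038,-0.003,0,0,0,0,-1],[0.038,-0.003,0,0,0,0,-1],[0.038,-0.003,0,0,0,0,-1],[0.038,-0.003,0,0,0,0,-1],[0.038,-0.003,0,0,0,0,-1],[0.036,-0.003,0,0,0,0,-1],[0,0,0,0,0,0,-1],[0,0,0,0,0,0,-1]]]' 30; cat > faces.py <<'E'
from tgt import *
import sys
st()
s=observe();d=get_image('wrist');im=d['image'].copy()
hsv=cv2.cvtColor(im,cv2.COLOR_BGR2HSV)
for r in cut_out(d,'face0'):
    m=r['pixels'].astype(np.uint8); 
    if m.sum()<100: continue
    px=hsv[r['pixels']]; sat=np.median(px[:,1])
    ys,xs=np.nonzero(m); c=(xs.mean(),ys.mean())
    pts=np.c_[xs,ys].astype(np.float32)
    W=unproj(d,pts,0.010,s)[:,:2]
    (cx,cy),(w,h),a=cv2.minAreaRect((W*1000).astype(np.float32))
    print('p%.2f'%r['p'],'px',np.round(c,0),'sat',sat,'wc',np.round(W.mean(0),4),'rect',np.round([cx,cy,w,h,a],1))
    cv2.drawContours(im,cv2.findContours(m,0,2)[0],-1,(0,255,0),1)
cv2.imwrite('pics/'+sys.argv[1],im)
E
python3 faces.py f1.png
```

```text
time_s: 15.82
ee_pos: [0.4697, 0.1923, 0.28]
ee_rot: [0.681, 0.732, -0.0, -0.0]
force: [0.3, -1.2, -0.5]
grip_width: 0.997
t 15.82 tcp [0.4697 0.1923 0.28  ] box [-0.0602  0.3259  0.28  ] F [ 0.3 -1.2 -0.5] grip 0.997 q [-0.05  0.33 -0.59  2.01  0.24  0.87 -0.69]
p0.98 px [232. 228.] sat 255.0 wc [0.4049 0.1166] rect [406.3 115.5  41.9  32.8   4.1]
p0.77 px [214.  59.] sat 255.0 wc [0.3804 0.3083] rect [379.9 309.5  31.5  40.8  18.7]
p0.62 px [260. 163.] sat 64.0 wc [0.4351 0.1987] rect [434.7 197.6  42.6  31.3  64.7]
p0.59 px [366.  96.] sat 64.0 wc [0.5493 0.2827] rect [547.9 281.2  41.2  30.7  49.9]
p0.59 px [286.  88.] sat 66.0 wc [0.46   0.2845] rect [458.5 283.8  41.1  30.9  17.3]
```

View pics/f1.png

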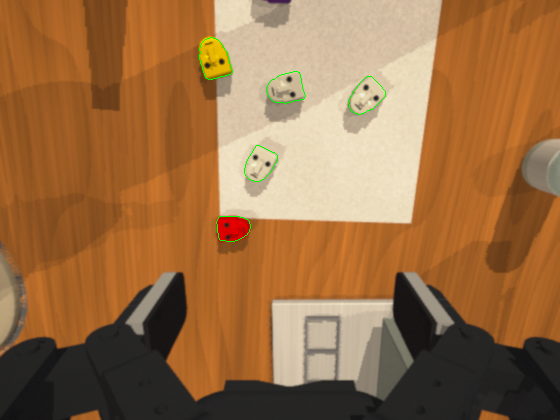

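```bash
python3 -c "
from tgt import *
y=np.radians(64.7)
rep([.4347+.005*np.cos(y),.1978+.005*np.sin(y),.12],y)"
```

```text
turn(tool now) [-5.000e-04  1.700e-03  5.086e-01]
shift(tool now) [ 0.016  -0.0323  0.1598]  shift(after turn) [-0.002  -0.036   0.1598]
```

```bash
python3 -m inch '[[[0,-0.004,0,0,0,0.1017,-0.3],[0,-0.004,0,0,0,0.1017,-0.3],[0,-0.004,0,0,0,0.1017,-0.3],[0,-0.004,0,0,0,0.1017,-0.3],[0,-0.004,0,0,0,0.1018,-0.3],[-0.002,-0.004,0.03,0,0,0,-0.3],[0,-0.004,0.03,0,0,0,-0.3],[0,-0.004,0.03,0,0,0,-0.3],[0,-0.004,0.03,0,0,0,-0.3],[0,0,0.03,0,0,0,-0.3],[0,0,0.01,0,0,0,-0.3],[0,0,0,0,0,0,-0.3],[0,0,0,0,0,0,-0.3]]]' 30; python3 faces.py f2.png; python3 -c "
from tgt import *
y=np.radians(64.7)
rep([.4347+.005*np.cos(y),.1978+.005*np.sin(y),.006],y)"
```

```text
time_s: 17.0
ee_pos: [0.4354, 0.1951, 0.1199]
ee_rot: [0.845, 0.534, -0.001, 0.001]
force: [0.8, 1.2, 0.2]
grip_width: 0.65
t 17.0 tcp [0.4354 0.1951 0.1199] box [-0.0942  0.3312  0.1199] F [0.8 1.2 0.2] grip 0.65 q [-0.29  0.51 -0.34  2.24  0.39  0.45 -1.39]
p0.97 px [287. 205.] sat 66.0 wc [0.4352 0.199 ] rect [434.3 197.1  42.2  30.2  67.9]
p0.78 px [144.  98.] sat 255.0 wc [0.3802 0.3086] rect [379.6 309.9  33.7  43.4  18.3]
p0.67 px [265.  78.] sat 66.0 wc [0.4602 0.285 ] rect [458.3 284.3  40.5  31.   17.9]
p0.65 px [390.  25.] sat 67.0 wc [0.5473 0.279 ] rect [547.6 276.2  33.3  35.5  64.6]
turn(tool now) [ 0.0015  0.0003 -0.0023]
shift(tool now) [ 0.0064 -0.0023  0.1151]  shift(after turn) [ 0.0064 -0.0021  0.1151]
```

View pics/f2.png

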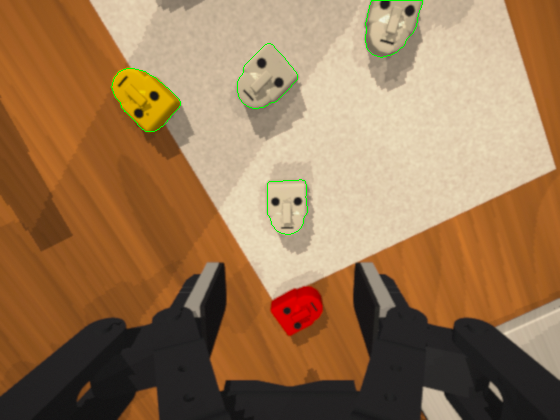

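```bash
python3 -m inch '[[[0.0065,-0.0018,0.03,0,0,-0.023,-0.3],[0,0,0.03,0,0,0,-0.3],[0,0,0.025,0,0,0,-0.3],[0,0,0.019,0,0,0,-0.3],[0,0,0.01,0,0,0,-0.3],[0,0,0,0,0,0,-0.3],[0,0,0,0,0,0,-0.3]]]' 30; python3 -c "
from tgt import *
st();d=get_image('wrist');cv2.imwrite('pics/f3.png',d['image'])"
```

```text
time_s: 17.68
ee_pos: [0.4369, 0.2026, 0.0069]
ee_rot: [0.839, 0.544, 0.0, 0.001]
force: [-0.6, 1.0, -0.0]
grip_width: 0.651
t 17.68 tcp [0.4369 0.2026 0.0069] box [-0.0922  0.3386  0.0069] F [-0.6  1.  -0. ] grip 0.651 q [-0.47  0.71 -0.12  2.3   0.56  0.16 -1.53]
```

View pics/f3.png

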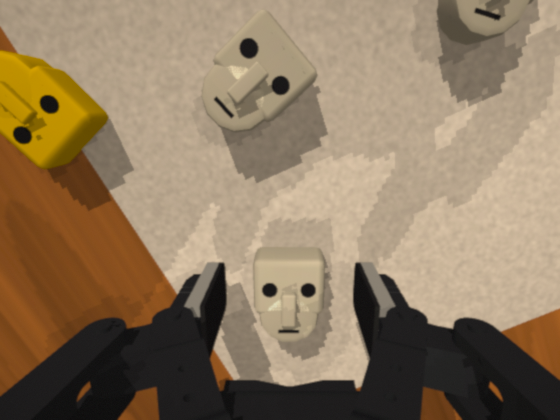

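```bash
python3 -m inch '[[[0,0,0,0,0,0,1],[0,0,0,0,0,0,1],[0,0,0,0,0,0,1],[0,0,0,0,0,0,1],[0,0,0,0,0,0,1],[0,0,0,0,0,0,1],[0,0,-0.01,0,0,0,1],[0,0,-0.03,0,0,0,1],[0,0,-0.03,0,0,0,1],[0,0,-0.03,0,0,0,1],[0,0,0,0,0,0,1]]]' 50; python3 -c "
from tgt import *
st();d=get_image('wrist');cv2.imwrite('pics/f4.png',d['image'])
p=bw([-.0145,0.005,.15]);rep(p)"
```

```text
time_s: 18.65
ee_pos: [0.4382, 0.2032, 0.1112]
ee_rot: [0.839, 0.544, 0.003, 0.001]
force: [-0.3, 0.5, -0.9]
grip_width: 0.332
t 18.65 tcp [0.4382 0.2032 0.1112] box [-0.0909  0.3391  0.1112] F [-0.3  0.5 -0.9] grip 0.332 q [-0.3   0.53 -0.36  2.24  0.44  0.43 -1.43]
turn(tool now) [ 0.0051 -0.0023 -0.4928]
shift(tool now) [-0.2576  0.2257 -0.0407]  shift(after turn) [-0.3338  0.0767 -0.0407]
```

View pics/f4.png

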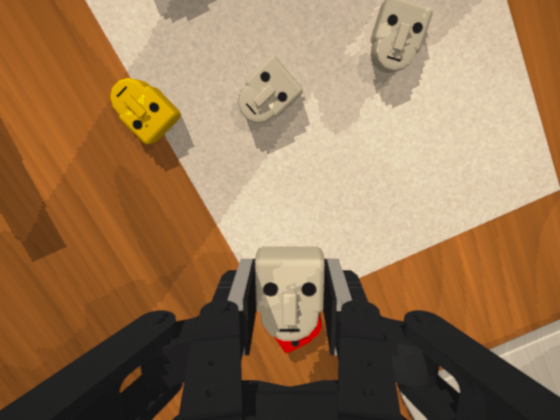

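```bash
python3 -m inch '[[[0,0,-0.01,0,0,-0.0986,1],[0,0,-0.01,0,0,-0.0986,1],[0,0,-0.01,0,0,-0.0986,1],[0,0,-0.01,0,0,-0.0986,1],[0,0,0,0,0,-0.0986,1],[-0.033,0.0076,0,0.005,0,0,1],[-0.033,0.0076,0,0,0,0,1],[-0.033,0.0076,0,0,0,0,1],[-0.033,0.0076,0,0,0,0,1],[-0.033,0.0076,0,0,0,0,1],[-0.033,0.0076,0,0,0,0,1],[-0.033,0.0076,0,0,0,0,1],[-0.033,0.0076,0,0,0,0,1],[-0.033,0.0076,0,0,0,0,1],[-0.033,0.0076,0,0,0,0,1],[0,0,0,0,0,0,1],[0,0,0,0,0,0,1]]]' 50; python3 -c "
from tgt import *
st()
p=bw([-.0145,0.005,.018]);rep(p)"
```

```text
time_s: 20.12
ee_pos: [0.5359, -0.1233, 0.1452]
ee_rot: [0.682, 0.731, -0.003, -0.002]
force: [-0.1, 0.9, -0.6]
grip_width: 0.336
t 20.12 tcp [ 0.5359 -0.1233  0.1452] box [-0.0169  0.0065  0.1452] F [-0.1  0.9 -0.6] grip 0.336 q [ 0.53  0.57 -0.59  2.05  0.51  0.67 -0.33]
turn(tool now) [-0.0063  0.0014 -0.003 ]
shift(tool now) [-0.0013  0.0032  0.1271]  shift(after turn) [-0.0015  0.0024  0.1272]
```

```bash
python3 -m inch '[[[-0.001,0.0026,0.03,-0.006,0.001,-0.003,1],[0,0,0.03,0,0,0,1],[0,0,0.03,0,0,0,1],[0,0,0.015,0,0,0,1],[0,0,0,0,0,0,1],[0,0,0,0,0,0,1],[0,0,0,0,0,0,1]]]' 50; python3 -c "
from tgt import *
st()
p=bw([-.0145,0.005,.020]);rep(p)
s=observe();d=get_image('wrist');im=d['image'].copy()
for dx,dy in((-.020,-.0245),(-.02,.0245),(.02,-.0245),(.02,.0245)):
    p=proj(d,bw((-.015+dx,dy,.017)),s)[0];cv2.circle(im,tuple(int(v) for v in p),3,(0,0,255),-1)
cv2.imwrite('pics/f5.png',im)"
```

```text
time_s: 20.7
ee_pos: [0.5392, -0.1208, 0.0421]
ee_rot: [0.679, 0.734, 0.001, 0.001]
force: [0.5, 0.4, 0.5]
grip_width: 0.334
t 20.7 tcp [ 0.5392 -0.1208  0.0421] box [-0.0134  0.0087  0.0421] F [0.5 0.4 0.5] grip 0.334 q [ 0.41  0.71 -0.43  2.11  0.68  0.45 -0.48]
turn(tool now) [0.0016 0.0002 0.0059]
shift(tool now) [-0.0037 -0.0012  0.0221]  shift(after turn) [-0.0037 -0.0011  0.0221]
```

View pics/f5.png

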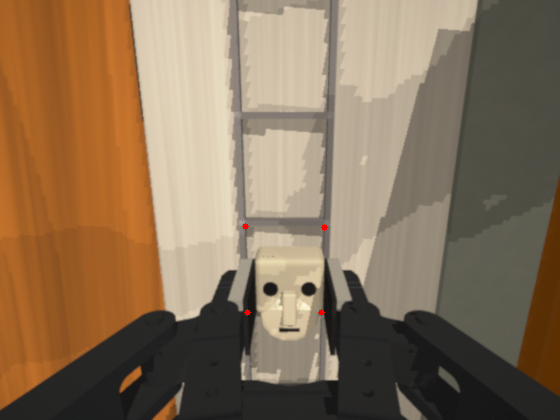

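```bash
python3 -m inch '[[[-0.0035,-0.001,0.005,0,0,0.005,1],[0,0,0.006,0,0,0,1],[0,0,0.005,0,0,0,1],[0,0,0.003,0,0,0,1],[0,0,0.001,0,0,0,1],[0,0,0,0,0,0,1],[0,0,0,0,0,0,1]]]' 50; python3 -c "
from tgt import *
st()
p=bw([-.0145,0.005,.020]);rep(p)"
```

```text
time_s: 21.33
ee_pos: [0.5382, -0.1252, 0.0213]
ee_rot: [0.681, 0.732, 0.0, 0.0]
force: [0.5, 0.0, -1.0]
grip_width: 0.333
t 21.33 tcp [ 0.5382 -0.1252  0.0213] box [-0.0147  0.0044  0.0213] F [ 0.5  0.  -1. ] grip 0.333 q [ 0.39  0.74 -0.39  2.12  0.71  0.41 -0.5 ]
turn(tool now) [ 0.0008  0.0003 -0.0003]
shift(tool now) [0.0006 0.0002 0.0013]  shift(after turn) [0.0006 0.0002 0.0013]
```

Down until contact, then release.

```bash
python3 -m inch '[[[0,0,0.0012,0,0,0,1],[0,0,0.001,0,0,0,1],[0,0,0,0,0,0,1]]]' 50;  python3 -m inch '[[[0,0,0,0,0,0,0],[0,0,0,0,0,0,0],[0,0,0,0,0,0,0],[0,0,0,0,0,0,0],[0,0,0,0,0,0,-0.1],[0,0,-0.01,0,0,0,-0.1],[0,0,-0.03,0,0,0,-0.3],[0,0,-0.03,0,0,0,-0.3],[0,0,-0.03,0,0,0,-0.3],[0,0,-0.03,0,0,0,-0.3],[0,0,0,0,0,0,-0.3]]]' 30; python3 -c "
from tgt import *
st();d=get_image('wrist');cv2.imwrite('pics/f6.png',d['image'])"
```

```text
time_s: 21.58
ee_pos: [0.5384, -0.1253, 0.0197]
ee_rot: [0.681, 0.732, 0.0, 0.001]
force: [-1.6, -0.1, 6.3]
grip_width: 0.331
time_s: 22.5
ee_pos: [0.5403, -0.1252, 0.1548]
ee_rot: [0.681, 0.732, 0.002, 0.003]
force: [0.9, 0.0, -0.6]
grip_width: 0.646
t 22.5 tcp [ 0.5403 -0.1252  0.1548] box [-0.0126  0.0042  0.1548] F [ 0.9  0.  -0.6] grip 0.646 q [ 0.55  0.56 -0.61  2.04  0.51  0.68 -0.32]
```

View pics/f6.png

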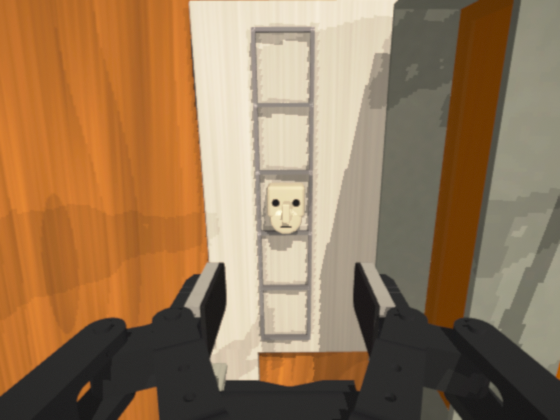

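```bash
python3 -c "
from tgt import *
y=np.radians(50)
rep([.548,.281,.13],y)"
```

```text
turn(tool now) [ 6.500e-03 -5.000e-04  7.689e-01]
shift(tool now) [0.405  0.0371 0.022 ]  shift(after turn) [ 0.3169 -0.2548  0.0225]
```

```bash
python3 -m inch '[[[0.0368,0.0034,-0.003,0.0065,0,0,-0.3],[0.0368,0.0034,0,0,0,0,-0.3],[0.0368,0.0034,0,0,0,0,-0.3],[0.0368,0.0034,0,0,0,0,-0.3],[0.0368,0.0034,0,0,0,0,-0.3],[0.0368,0.0034,0,0,0,0,-0.3],[0.0368,0.0034,0,0,0,0,-0.3],[0.0368,0.0034,0,0,0,0,-0.3],[0.0368,0.0034,0,0,0,0,-0.3],[0.0368,0.0034,0,0,0,0,-0.3],[0.0368,0.0034,0,0,0,0,-0.3],[0,0,0,0,0,0.11,-0.3],[0,0,0,0,0,0.11,-0.3],[0,0,0,0,0,0.11,-0.3],[0,0,0,0,0,0.11,-0.3],[0,0,0,0,0,0.11,-0.3],[0,0,0.01,0,0,0.11,-0.3],[0,0,0.01,0,0,0.109,-0.3],[0,0,0,0,0,0,-0.3],[0,0,0,0,0,0,-0.3]]]' 30; python3 faces.py g1.png
```

```text
time_s: 24.22
ee_pos: [0.5456, 0.281, 0.1311]
ee_rot: [0.905, 0.425, -0.004, -0.001]
force: [-1.1, 0.8, 0.3]
grip_width: 0.647
t 24.22 tcp [0.5456 0.281  0.1311] box [0.0218 0.409  0.1311] F [-1.1  0.8  0.3] grip 0.647 q [-0.34  0.61 -0.34  1.93  0.32  0.66 -1.57]
p0.98 px [ 99. 189.] sat 170.0 wc [0.4405 0.3839] rect [437.9 383.6  48.9  32.5   1. ]
p0.82 px [208. 257.] sat 67.0 wc [0.4656 0.2899] rect [461.  284.9  40.1  31.2  15.9]
p0.57 px [293. 201.] sat 67.0 wc [0.549  0.2821] rect [547.4 281.   42.6  30.8  51.3]
p0.55 px [119. 299.] sat 255.0 wc [0.3808 0.3093] rect [380.1 310.1  40.1  41.5  18.9]
```

View pics/g1.png

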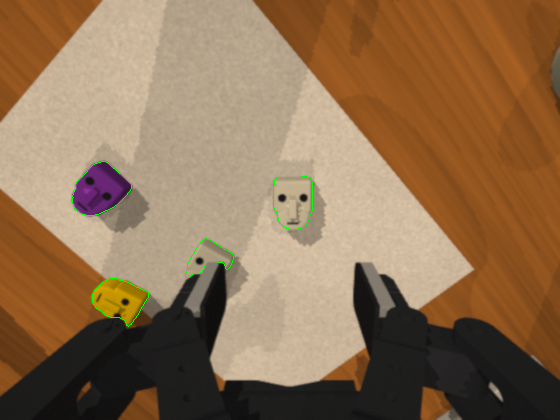

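```bash
python3 -c "
from tgt import *
y=np.radians(50.3)
rep([.5507,.2848,.007],y)"
```

```text
turn(tool now) [-0.0039  0.0045 -0.0011]
shift(tool now) [0.0061 0.0016 0.1248]  shift(after turn) [0.0056 0.0012 0.1249]
```

```bash
python3 -m inch '[[[0.0058,0.0014,0.03,-0.004,0.0045,0,-0.3],[0,0,0.03,0,0,0,-0.3],[0,0,0.03,0,0,0,-0.3],[0,0,0.025,0,0,0,-0.3],[0,0,0.008,0,0,0,-0.3],[0,0,0,0,0,0,-0.3],[0,0,0,0,0,0,-0.3]]]' 30; python3 -c "
from tgt import *
st();d=get_image('wrist');cv2.imwrite('pics/g2.png',d['image'])"
```

```text
time_s: 24.9
ee_pos: [0.5513, 0.2849, 0.0094]
ee_rot: [0.906, 0.423, 0.0, -0.0]
force: [0.5, -0.0, 0.8]
grip_width: 0.651
t 24.9 tcp [0.5513 0.2849 0.0094] box [0.0278 0.4125 0.0094] F [ 0.5 -0.   0.8] grip 0.651 q [-0.41  0.78 -0.24  1.97  0.41  0.43 -1.66]
```

View pics/g2.png

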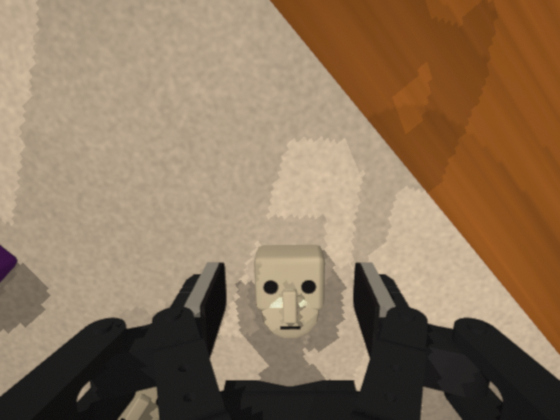

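```bash
python3 -m inch '[[[0,0,0.002,0,0,0,1],[0,0,0,0,0,0,1],[0,0,0,0,0,0,1],[0,0,0,0,0,0,1],[0,0,0,0,0,0,1],[0,0,0,0,0,0,1]]]' 50; python3 -m inch '[[[0,0,-0.01,0,0,0,1],[0,0,-0.03,0,0,0,1],[0,0,-0.03,0,0,0,1],[0,0,-0.03,0,0,0,1],[0,0,-0.03,0,0,0,1],[0,0,0,0,0,0,1]]]' 50; python3 -c "
from tgt import *
st();p=bw([-.0145,0.057,.15]);rep(p)"
```

```text
time_s: 25.45
ee_pos: [0.5518, 0.2849, 0.0084]
ee_rot: [0.906, 0.423, 0.001, 0.0]
force: [-0.3, -1.0, 5.6]
grip_width: 0.331
time_s: 25.95
ee_pos: [0.5533, 0.2861, 0.1436]
ee_rot: [0.906, 0.423, 0.005, -0.0]
force: [-0.3, -0.5, -1.1]
grip_width: 0.334
t 25.95 tcp [0.5533 0.2861 0.1436] box [0.0299 0.4136 0.1436] F [-0.3 -0.5 -1.1] grip 0.334 q [-0.33  0.6  -0.35  1.91  0.32  0.68 -1.57]
turn(tool now) [ 0.0065 -0.0069 -0.7697]
shift(tool now) [-0.2869  0.2163 -0.0082]  shift(after turn) [-0.3566 -0.0444 -0.0064]
```

```bash
python3 -m inch '[[[0,0,-0.003,0.006,-0.007,0,1],[0,0,0,0,0,-0.11,1],[0,0,0,0,0,-0.11,1],[0,0,0,0,0,-0.11,1],[0,0,0,0,0,-0.11,1],[0,0,0,0,0,-0.11,1],[0,0,0,0,0,-0.11,1],[0,0,0,0,0,-0.11,1],[-0.0357,-0.0044,0,0,0,0,1],[-0.0357,-0.0044,0,0,0,0,1],[-0.0357,-0.0044,0,0,0,0,1],[-0.0357,-0.0044,0,0,0,0,1],[-0.0357,-0.0044,0,0,0,0,1],[-0.0357,-0.0044,0,0,0,0,1],[-0.0357,-0.0044,0,0,0,0,1],[-0.0357,-0.0044,0,0,0,0,1],[-0.0357,-0.0044,0,0,0,0,1],[-0.0357,-0.0044,0,0,0,0,1]]]' 50;python3 -m inch '[[[0,0,0,0,0,0,1],[0,0,0,0,0,0,1]]]' ; python3 -c "
from tgt import *
st()
p=bw([-.0145,0.057,.022]);rep(p)"
```

```text
time_s: 27.45
ee_pos: [0.532, -0.0765, 0.14]
ee_rot: [0.681, 0.732, -0.004, -0.003]
force: [0.8, -0.5, 0.1]
grip_width: 0.335
time_s: 27.62
ee_pos: [0.532, -0.0775, 0.1397]
ee_rot: [0.683, 0.731, -0.004, -0.003]
force: [-0.1, 2.1, -0.6]
grip_width: 0.332
t 27.62 tcp [ 0.532  -0.0775  0.1397] box [-0.0175  0.0524  0.1397] F [-0.1  2.1 -0.6] grip 0.332 q [ 0.46  0.57 -0.6   2.08  0.53  0.66 -0.44]
turn(tool now) [-0.011   0.0012 -0.0045]
shift(tool now) [0.0048 0.0043 0.1177]  shift(after turn) [0.0046 0.003  0.1177]
```

```bash
python3 -m inch '[[[0.003,0.003,0.03,-0.01,0.001,-0.0045,1],[0,0,0.03,0,0,0,1],[0,0,0.03,0,0,0,1],[0,0,0.007,0,0,0,1],[0,0,0,0,0,0,1],[0,0,0,0,0,0,1]]]' 50; python3 -c "
from tgt import *
st()
p=bw([-.0145,0.057,.022]);rep(p)
s=observe();d=get_image('wrist');im=d['image'].copy()
for dx,dy in((-.020,-.0245),(-.02,.0245),(.02,-.0245),(.02,.0245)):
    p=proj(d,bw((-.015+dx,dy+.052,.017)),s)[0];cv2.circle(im,tuple(int(v) for v in p),3,(0,0,255),-1)
cv2.imwrite('pics/g3.png',im)"
```

```text
time_s: 28.12
ee_pos: [0.5357, -0.0702, 0.0438]
ee_rot: [0.679, 0.734, 0.0, -0.0]
force: [1.1, 0.1, 0.0]
grip_width: 0.333
t 28.12 tcp [ 0.5357 -0.0702  0.0438] box [-0.0133  0.0594  0.0438] F [1.1 0.1 0. ] grip 0.333 q [ 0.33  0.7  -0.44  2.14  0.7   0.44 -0.59]
turn(tool now) [ 0.0006 -0.0006  0.0069]
shift(tool now) [-0.0025 -0.0012  0.0218]  shift(after turn) [-0.0024 -0.0012  0.0218]
```

View pics/g3.png

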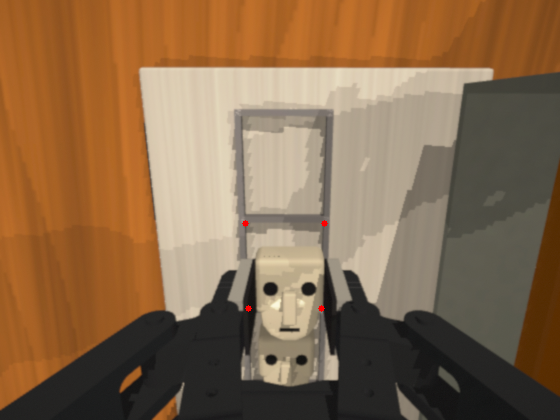

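```bash
python3 -m inch '[[[-0.002,-0.001,0.005,0,0,0.006,1],[0,0,0.006,0,0,0,1],[0,0,0.005,0,0,0,1],[0,0,0.004,0,0,0,1],[0,0,0.0015,0,0,0,1],[0,0,0.0015,0,0,0,1],[0,0,0,0,0,0,1],[0,0,0,0,0,0,1]]]' 50; python3 -c "
from tgt import *
st()
p=bw([-.0145,0.057,.020]);rep(p)"
```

```text
time_s: 28.83
ee_pos: [0.5347, -0.0734, 0.0204]
ee_rot: [0.682, 0.732, 0.001, 0.0]
force: [-0.1, -0.2, -0.5]
grip_width: 0.331
t 28.83 tcp [ 0.5347 -0.0734  0.0204] box [-0.0144  0.0563  0.0204] F [-0.1 -0.2 -0.5] grip 0.331 q [ 0.3   0.74 -0.39  2.15  0.75  0.39 -0.63]
turn(tool now) [ 0.0013 -0.0003 -0.0008]
shift(tool now) [ 0.0007 -0.0001  0.0004]  shift(after turn) [ 0.0007 -0.0001  0.0004]
```

```bash
python3 -m inch '[[[0,0,0.001,0,0,0,1],[0,0,0.0005,0,0,0,1],[0,0,0,0,0,0,1]]]' 50;  python3 -m inch '[[[0,0,0,0,0,0,0],[0,0,0,0,0,0,0],[0,0,0,0,0,0,0],[0,0,0,0,0,0,0],[0,0,0,0,0,0,-0.1],[0,0,-0.01,0,0,0,-0.1],[0,0,-0.03,0,0,0,-0.3],[0,0,-0.03,0,0,0,-0.3],[0,0,-0.03,0,0,0,-0.3],[0,0,-0.03,0,0,0,-0.3],[0,0,0,0,0,0,-0.3]]]' 30; python3 -c "
from tgt import *
st();d=get_image('wrist');cv2.imwrite('pics/g4.png',d['image'])
y=np.radians(17)
rep([.4585,.284,.14],y)"
```

```text
time_s: 29.08
ee_pos: [0.5348, -0.0734, 0.0202]
ee_rot: [0.682, 0.732, 0.001, 0.001]
force: [-4.6, -1.6, 19.8]
grip_width: 0.338
time_s: 30.0
ee_pos: [0.5367, -0.0733, 0.1543]
ee_rot: [0.682, 0.732, 0.003, 0.003]
force: [0.5, 0.1, 0.7]
grip_width: 0.653
t 30.0 tcp [ 0.5367 -0.0733  0.1543] box [-0.0125  0.0563  0.1543] F [0.5 0.1 0.7] grip 0.653 q [ 0.47  0.55 -0.62  2.07  0.52  0.67 -0.43]
turn(tool now) [ 0.0059 -0.0036  1.3444]
shift(tool now) [ 0.3622 -0.0522  0.0115]  shift(after turn) [ 0.0305 -0.3647  0.0122]
```

View pics/g4.png

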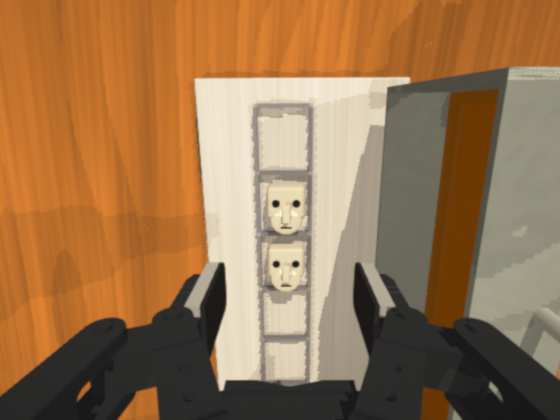

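```bash
python3 -m inch '[[[0.0362,-0.0052,-0.003,0.006,-0.004,0,-0.3],[0.0362,-0.0052,0,0,0,0,-0.3],[0.0362,-0.0052,0,0,0,0,-0.3],[0.0362,-0.0052,0,0,0,0,-0.3],[0.0362,-0.0052,0,0,0,0,-0.3],[0.0362,-0.0052,0,0,0,0,-0.3],[0.0362,-0.0052,0,0,0,0,-0.3],[0.0362,-0.0052,0,0,0,0,-0.3],[0.0362,-0.0052,0,0,0,0,-0.3],[0.0362,-0.0052,0,0,0,0,-0.3],[0,0,0,0,0,0.112,-0.3],[0,0,0,0,0,0.112,-0.3],[0,0,0,0,0,0.112,-0.3],[0,0,0,0,0,0.112,-0.3],[0,0,0,0,0,0.112,-0.3],[0,0,0,0,0,0.112,-0.3],[0,0,0,0,0,0.112,-0.3],[0,0,0,0,0,0.112,-0.3],[0,0,0,0,0,0.112,-0.3],[0,0,0,0,0,0.112,-0.3]]]' 30; python3 -m inch '[[[0,0,0,0,0,0.112,-0.3],[0,0,0.01,0,0,0.112,-0.3],[0,0,0,0,0,0,-0.3],[0,0,0,0,0,0,-0.3]]]'; python3 faces.py h1.png
```

```text
time_s: 31.72
ee_pos: [0.4565, 0.2835, 0.1503]
ee_rot: [0.967, 0.255, -0.003, 0.002]
force: [0.4, 0.3, -0.0]
grip_width: 0.648
time_s: 32.05
ee_pos: [0.4562, 0.2836, 0.1403]
ee_rot: [0.989, 0.15, -0.003, 0.002]
force: [-0.8, 0.3, -0.0]
grip_width: 0.648
t 32.05 tcp [0.4562 0.2836 0.1403] box [-0.0671  0.418   0.1403] F [-0.8  0.3 -0. ] grip 0.648 q [-0.52  0.51 -0.21  2.1   0.19  0.56 -2.13]
p0.93 px [453. 305.] sat 255.0 wc [0.4075 0.1183] rect [406.8 120.1  40.6  40.8  47.9]
p0.84 px [290. 196.] sat 67.0 wc [0.46   0.2844] rect [457.8 283.7  42.2  29.6  17.2]
p0.69 px [163. 182.] sat 168.0 wc [0.4408 0.3837] rect [438.6 383.2  42.9  33.7   3.9]
p0.59 px [242. 274.] sat 255.0 wc [0.3822 0.3038] rect [381.4 304.6  37.   31.3  21.6]
```

View pics/h1.png

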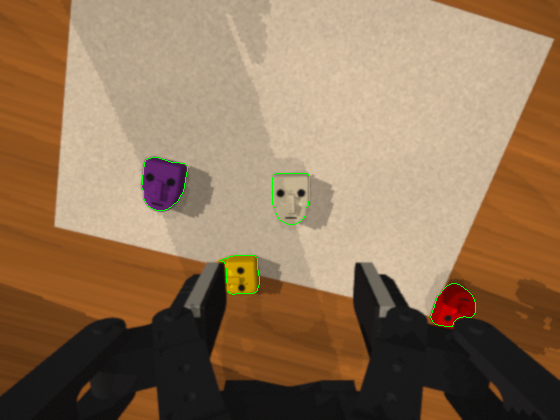

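```bash
python3 -c "
from tgt import *
rep([.4630,.2852,.007],np.radians(17.2))"
```

```text
turn(tool now) [0.0028 0.0062 0.0012]
shift(tool now) [0.0072 0.0002 0.1338]  shift(after turn) [0.0064 0.0005 0.1338]
```

```bash
python3 -m inch '[[[0.0066,0.0004,0.03,0.003,0.006,0,-0.3],[0,0,0.03,0,0,0,-0.3],[0,0,0.03,0,0,0,-0.3],[0,0,0.03,0,0,0,-0.3],[0,0,0.013,0,0,0,-0.3],[0,0,0,0,0,0,-0.3],[0,0,0,0,0,0,-0.3]]]' 30; python3 -c "
from tgt import *
st();d=get_image('wrist');cv2.imwrite('pics/h2.png',d['image'])"
```

```text
time_s: 32.73
ee_pos: [0.4631, 0.2852, 0.0076]
ee_rot: [0.989, 0.149, -0.0, -0.0]
force: [0.1, -0.1, 1.0]
grip_width: 0.651
t 32.73 tcp [0.4631 0.2852 0.0076] box [-0.0602  0.4191  0.0076] F [ 0.1 -0.1  1. ] grip 0.651 q [-0.58  0.74 -0.11  2.16  0.27  0.26 -2.2 ]
```

View pics/h2.png

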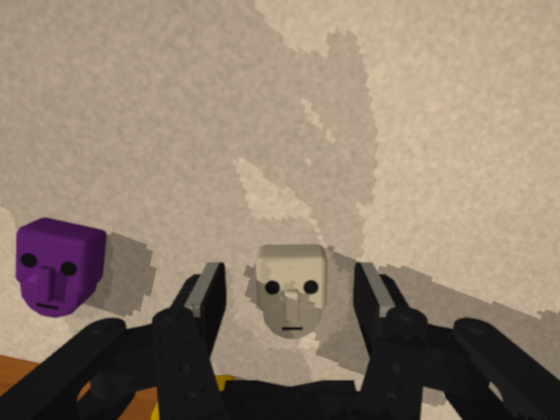

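```bash
python3 -m inch '[[[0,0.001,0,0,0,0,1],[0,0,0,0,0,0,1],[0,0,0,0,0,0,1],[0,0,0,0,0,0,1],[0,0,0,0,0,0,1],[0,0,0,0,0,0,1]]]' 50; python3 -m inch '[[[0,0,-0.01,0,0,0,1],[0,0,-0.03,0,0,0,1],[0,0,-0.03,0,0,0,1],[0,0,-0.03,0,0,0,1],[0,0,-0.03,0,0,0,1],[0,0,-0.005,0,0,0,1],[0,0,0,0,0,0,1]]]' 50; python3 -c "
from tgt import *
st();p=bw([-.0145,0.109,.15]);rep(p)"
```

```text
time_s: 33.28
ee_pos: [0.4644, 0.2845, 0.0095]
ee_rot: [0.989, 0.148, 0.001, -0.001]
force: [0.3, -0.7, 7.5]
grip_width: 0.332
time_s: 33.87
ee_pos: [0.4647, 0.2848, 0.1462]
ee_rot: [0.989, 0.148, 0.003, -0.001]
force: [-0.2, 1.1, -0.1]
grip_width: 0.33
t 33.87 tcp [0.4647 0.2848 0.1462] box [-0.0586  0.4186  0.1462] F [-0.2  1.1 -0.1] grip 0.33 q [-0.5   0.51 -0.22  2.09  0.2   0.56 -2.13]
turn(tool now) [ 0.0023 -0.0062 -1.3454]
shift(tool now) [-0.0262  0.3116 -0.0046]  shift(after turn) [-0.3096  0.0441 -0.0038]
```

```bash
python3 -m inch '[[[0,0,-0.002,0.002,-0.006,0,1],[0,0,0,0,0,-0.112,1],[0,0,0,0,0,-0.112,1],[0,0,0,0,0,-0.112,1],[0,0,0,0,0,-0.112,1],[0,0,0,0,0,-0.112,1],[0,0,0,0,0,-0.112,1],[0,0,0,0,0,-0.112,1],[0,0,0,0,0,-0.112,1],[0,0,0,0,0,-0.112,1],[0,0,0,0,0,-0.112,1],[0,0,0,0,0,-0.112,1],[0,0,0,0,0,-0.113,1]]]' 50; python3 -m inch '[[[-0.0344,0.0049,0,0,0,0,1],[-0.0344,0.0049,0,0,0,0,1],[-0.0344,0.0049,0,0,0,0,1],[-0.0344,0.0049,0,0,0,0,1],[-0.0344,0.0049,0,0,0,0,1],[-0.0344,0.0049,0,0,0,0,1],[-0.0344,0.0049,0,0,0,0,1],[-0.0344,0.0049,0,0,0,0,1],[-0.0344,0.0049,0,0,0,0,1],[0,0,0,0,0,0,1],[0,0,0,0,0,0,1]]]' ; python3 -c "
from tgt import *
st()
p=bw([-.0145,0.109,.022]);rep(p)"
```

```text
time_s: 34.95
ee_pos: [0.4628, 0.2838, 0.1435]
ee_rot: [0.679, 0.734, -0.003, -0.003]
force: [-0.2, -0.1, -1.4]
grip_width: 0.329
time_s: 35.87
ee_pos: [0.5291, -0.0239, 0.1427]
ee_rot: [0.683, 0.73, -0.003, -0.004]
force: [0.2, 0.3, -0.3]
grip_width: 0.333
t 35.87 tcp [ 0.5291 -0.0239  0.1427] box [-0.0165  0.1061  0.1427] F [ 0.2  0.3 -0.3] grip 0.333 q [ 0.38  0.57 -0.63  2.09  0.54  0.66 -0.55]
turn(tool now) [-0.0089 -0.0014 -0.0046]
shift(tool now) [0.0028 0.0031 0.1207]  shift(after turn) [0.0029 0.002  0.1207]
```

```bash
python3 -m inch '[[[0.001,0.002,0.03,-0.009,-0.001,-0.002,1],[0,0,0.03,0,0,0,1],[0,0,0.03,0,0,0,1],[0,0,0.01,0,0,0,1],[0,0,0,0,0,0,1],[0,0,0,0,0,0,1]]]' 50; python3 -c "
from tgt import *
st()
p=bw([-.0145,0.109,.022]);rep(p)
s=observe();d=get_image('wrist');im=d['image'].copy()
for dx,dy in((-.020,-.0245),(-.02,.0245),(.02,-.0245),(.02,.0245)):
    p=proj(d,bw((-.015+dx,dy+.104,.017)),s)[0];cv2.circle(im,tuple(int(v) for v in p),3,(0,0,255),-1)
cv2.imwrite('pics/h3.png',im)"
```

```text
time_s: 36.37
ee_pos: [0.5314, -0.0189, 0.0442]
ee_rot: [0.68, 0.733, 0.001, 0.0]
force: [0.2, 0.1, -0.3]
grip_width: 0.332
t 36.37 tcp [ 0.5314 -0.0189  0.0442] box [-0.0138  0.1109  0.0442] F [ 0.2  0.1 -0.3] grip 0.332 q [ 0.24  0.7  -0.46  2.16  0.73  0.44 -0.73]
turn(tool now) [ 0.0016 -0.0006  0.004 ]
shift(tool now) [-0.0019 -0.0007  0.0222]  shift(after turn) [-0.0019 -0.0007  0.0222]
```

View pics/h3.png

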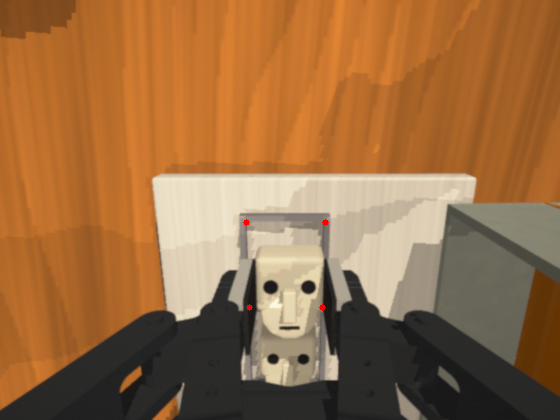

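```bash
python3 -m inch '[[[-0.001,-0.0013,0.005,0,0,0.004,1],[0,0,0.006,0,0,0,1],[0,0,0.005,0,0,0,1],[0,0,0.004,0,0,0,1],[0,0,0.0015,0,0,0,1],[0,0,0.0015,0,0,0,1],[0,0,0,0,0,0,1],[0,0,0,0,0,0,1]]]' 50; python3 -c "
from tgt import *
st()"
```

```text
time_s: 37.08
ee_pos: [0.5306, -0.0213, 0.0215]
ee_rot: [0.682, 0.731, 0.001, 0.001]
force: [-0.4, -0.3, 4.4]
grip_width: 0.335
t 37.08 tcp [ 0.5306 -0.0213  0.0215] box [-0.0149  0.1086  0.0215] F [-0.4 -0.3  4.4] grip 0.335 q [ 0.21  0.73 -0.4   2.17  0.78  0.38 -0.77]
```

```bash
python3 -m inch '[[[0,0,0,0,0,0,0],[0,0,0,0,0,0,0],[0,0,0,0,0,0,0],[0,0,0,0,0,0,0],[0,0,0,0,0,0,-0.1],[0,0,-0.01,0,0,0,-0.1],[0,0,-0.03,0,0,0,-0.3],[0,0,-0.03,0,0,0,-0.3],[0,0,-0.03,0,0,0,-0.3],[-0.03,-0.01,-0.03,0,0,0,-0.3],[-0.035,-0.02,-0.03,0,0,0,-0.3],[-0.035,-0.02,-0.03,0,0,0,-0.3],[-0.02,-0.02,-0.03,0,0,0,-0.3],[0,-0.02,0,0,0,0,-0.3],[0,0,0,0,0,0,-0.3],[0,0,0,0,0,0,-0.3]]]' 30; python3 -c "
from tgt import *
st();d=get_image('wrist');cv2.imwrite('pics/i1.png',d['image'])
d=get_image('scene');cv2.imwrite('pics/i2.png',crop(d['image'],210,100,490,310,2.8))"
```

```text
time_s: 38.42
ee_pos: [0.454, -0.1342, 0.2303]
ee_rot: [0.683, 0.731, 0.001, 0.002]
force: [0.1, 0.3, -1.1]
grip_width: 0.652
t 38.42 tcp [ 0.454  -0.1342  0.2303] box [-0.0994  0.0014  0.2303] F [ 0.1  0.3 -1.1] grip 0.652 q [ 0.76  0.39 -0.77  2.13  0.39  0.76 -0.2 ]
```

View pics/i1.png

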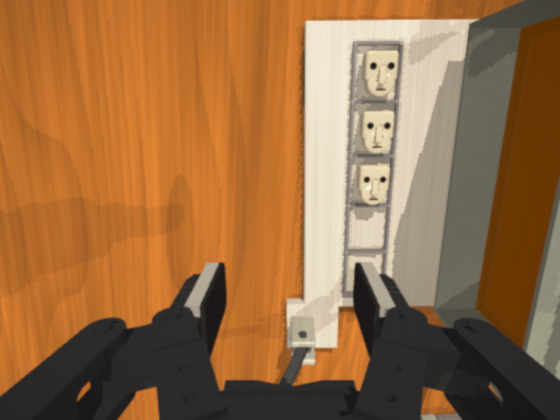

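View pics/i2.png

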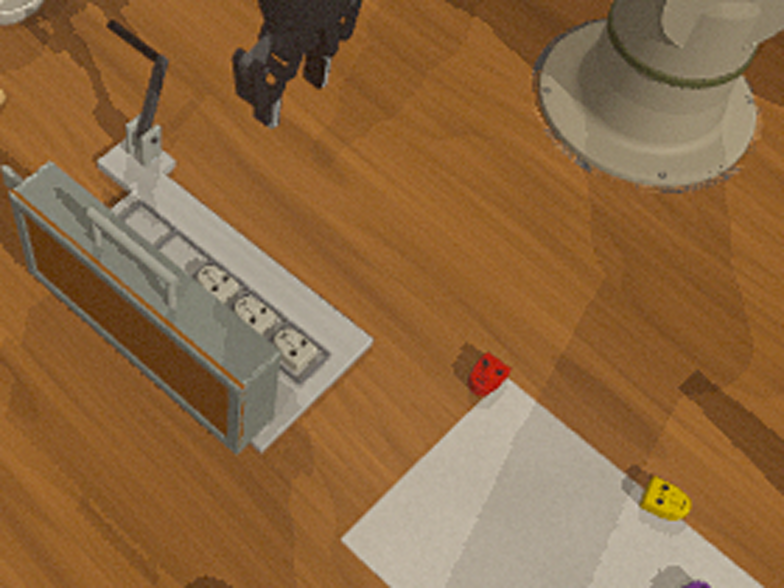

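```bash
python3 -c "
from tgt import *
d=get_image('wrist');cv2.imwrite('pics/i3.png',crop(d['image'],300,20,480,220,4)[:,:720][:600] if 0 else cv2.resize(crop(d['image'],320,30,420,220,4),(400,600)))
t=get_image('top');cv2.imwrite('pics/i4.png',t['image'])
print(wb(observe()['ee_pos']))
rep(bw([.0965,-.003,.26]))"
```

```text
[-0.09768267  0.00278683  0.22922976]
turn(tool now) [ 0.0031 -0.0009 -0.0005]
shift(tool now) [-0.0057  0.1943 -0.0302]  shift(after turn) [-0.0058  0.1942 -0.0308]
```

View pics/i3.png

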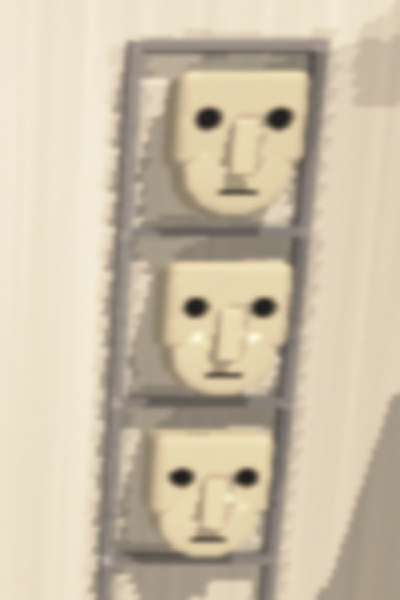

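View pics/i4.png

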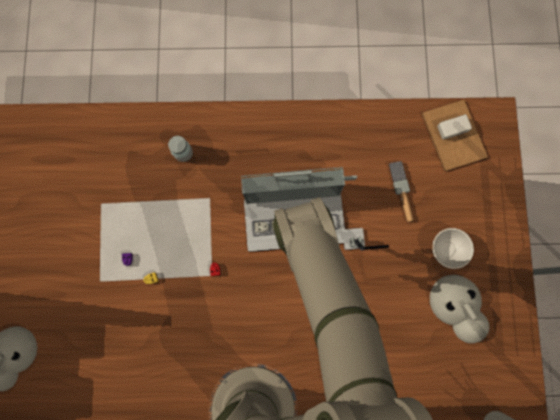

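```bash
python3 -m inch '[[[-0.001,0.024,-0.02,0.003,0,0,0],[-0.001,0.024,-0.02,0,0,0,0],[-0.001,0.024,-0.016,0,0,0,0],[-0.001,0.024,0,0,0,0,0],[-0.001,0.024,0,0,0,0,0],[0,0.024,0,0,0,0,0],[0,0.024,0,0,0,0,0],[0,0.025,0,0,0,0,0],[0,0,0,0,0,0,0],[0,0,0,0,0,0,0]]]' 30; python3 -c "
from tgt import *
st();rep(bw([.0965,-.003,.2]));d=get_image('wrist');cv2.imwrite('pics/j1.png',d['image'])"
```

```text
time_s: 39.45
ee_pos: [0.6487, -0.1233, 0.2841]
ee_rot: [0.681, 0.732, 0.0, -0.001]
force: [0.3, 0.8, -0.5]
grip_width: 0.499
t 39.45 tcp [ 0.6487 -0.1233  0.2841] box [ 0.0957 -0.0017  0.2841] F [ 0.3  0.8 -0.5] grip 0.499 q [ 0.57  0.56 -0.74  1.67  0.42  1.08 -0.22]
turn(tool now) [-0.0012 -0.0021  0.0004]
shift(tool now) [-0.0015  0.0009  0.0841]  shift(after turn) [-0.0013  0.0008  0.0841]
```

View pics/j1.png

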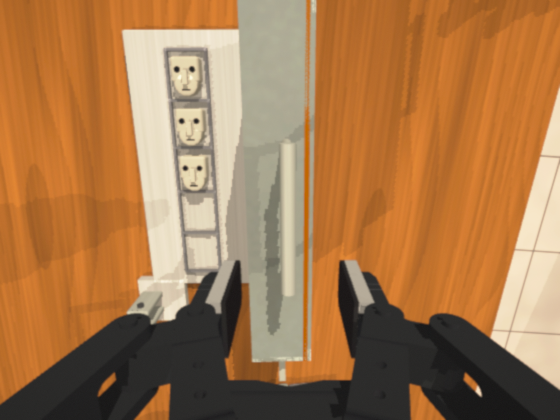

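```bash
python3 -m inch '[[[-0.001,0,0.03,0,0,0,0],[0,0,0.03,0,0,0,0],[0,0,0.02,0,0,0,0],[0,0,0.006,0,0,0,0],[0,0,0,0,0,0,0],[0,0,0,0,0,0,1],[0,0,0,0,0,0,1],[0,0,0,0,0,0,1],[0,0,0,0,0,0,1],[0,0,0,0,0,0,1],[0,0,0,0,0,0,1]]]' 40; python3 -c "
from tgt import *
st();d=get_image('wrist');cv2.imwrite('pics/j2.png',d['image'])
r=np.hypot(.183,.015)
t=np.arange(1.6,-.02,-.08)+np.arctan2(15,183)
print(','.join('[0,%.4f,%.4f,0,0,0,1]'%(a,-b) for a,b in zip(-r*np.diff(np.cos(t)),r*np.diff(np.sin(t)))))"
```

```text
time_s: 40.42
ee_pos: [0.6479, -0.126, 0.2013]
ee_rot: [0.682, 0.731, 0.0, 0.001]
force: [-2.8, -0.2, 6.1]
grip_width: 0.096
t 40.42 tcp [ 0.6479 -0.126   0.2013] box [ 0.0946 -0.0043  0.2013] F [-2.8 -0.2  6.1] grip 0.096 q [ 0.54  0.64 -0.69  1.76  0.49  0.93 -0.29]
[0,-0.0146,-0.0010,0,0,0,1],[0,-0.0147,0.0001,0,0,0,1],[0,-0.0146,0.0013,0,0,0,1],[0,-0.0145,0.0025,0,0,0,1],[0,-0.0142,0.0036,0,0,0,1],[0,-0.0139,0.0047,0,0,0,1],[0,-0.0135,0.0058,0,0,0,1],[0,-0.0130,0.0069,0,0,0,1],[0,-0.0124,0.0079,0,0,0,1],[0,-0.0117,0.0089,0,0,0,1],[0,-0.0110,0.0098,0,0,0,1],[0,-0.0101,0.0106,0,0,0,1],[0,-0.0093,0.0114,0,0,0,1],[0,-0.0083,0.0121,0,0,0,1],[0,-0.0073,0.0127,0,0,0,1],[0,-0.0063,0.0133,0,0,0,1],[0,-0.0052,0.0137,0,0,0,1],[0,-0.0041,0.0141,0,0,0,1],[0,-0.0029,0.0144,0,0,0,1],[0,-0.0018,0.0146,0,0,0,1]
```

View pics/j2.png

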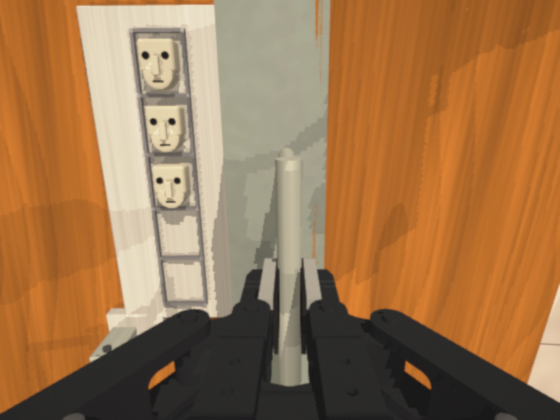

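```bash
python3 -m inch '[[[0,-0.0075,-0.0005,0,0,0,1],[0,-0.0071,-0.0005,0,0,0,1],[0,-0.0147,0.0001,0,0,0,1],[0,-0.0146,0.0013,0,0,0,1],[0,-0.0145,0.0025,0,0,0,1],[0,-0.0142,0.0036,0,0,0,1],[0,-0.0139,0.0047,0,0,0,1]]]' 40; python3 -c "
from tgt import *
st()"
```

```text
time_s: 41.05
ee_pos: [0.5635, -0.1323, 0.1908]
ee_rot: [0.682, 0.731, 0.002, 0.003]
force: [4.5, -1.6, 4.8]
grip_width: 0.094
t 41.05 tcp [ 0.5635 -0.1323  0.1908] box [ 0.01   -0.0045  0.1908] F [ 4.5 -1.6  4.8] grip 0.094 q [ 0.61  0.56 -0.7   1.95  0.5   0.8  -0.3 ]
```

```bash
python3 -m inch '[[[0,-0.0135,0.0056,0,0,0,1],[0,-0.0130,0.0067,0,0,0,1],[0,-0.0124,0.0077,0,0,0,1],[0,-0.0117,0.0087,0,0,0,1],[0,-0.0110,0.0096,0,0,0,1]]]' 40; python3 -c "
from tgt import *
st()"
```

```text
time_s: 41.47
ee_pos: [0.5024, -0.1369, 0.1515]
ee_rot: [0.682, 0.731, 0.002, 0.003]
force: [9.5, -2.7, -2.3]
grip_width: 0.097
t 41.47 tcp [ 0.5024 -0.1369  0.1515] box [-0.0513 -0.0047  0.1515] F [ 9.5 -2.7 -2.3] grip 0.097 q [ 0.63  0.55 -0.67  2.12  0.56  0.65 -0.36]
```

```bash
python3 -m inch '[[[0,-0.0068,0.0064,0,0,0,1],[0,-0.0050,0.0053,0,0,0,1],[0,-0.0048,0.0055,0,0,0,1],[0,-0.0046,0.0057,0,0,0,1],[0,-0.0043,0.006,0,0,0,1],[0,-0.004,0.006,0,0,0,1],[0,-0.0038,0.0062,0,0,0,1],[0,-0.0036,0.0064,0,0,0,1],[0,-0.0032,0.0065,0,0,0,1],[0,-0.0031,0.0067,0,0,0,1]]]' 40; python3 -c "
from tgt import *
st()"
```

```text
time_s: 42.3
ee_pos: [0.4585, -0.1402, 0.09]
ee_rot: [0.682, 0.731, 0.001, 0.002]
force: [4.7, -4.0, 1.0]
grip_width: 0.099
t 42.3 tcp [ 0.4585 -0.1402  0.09  ] box [-0.0953 -0.0049  0.09  ] F [ 4.7 -4.   1. ] grip 0.099 q [ 0.56  0.59 -0.55  2.25  0.71  0.46 -0.49]
```

```bash
python3 -m inch '[[[0,-0.0028,0.0067,0,0,0,1],[0,-0.0026,0.0069,0,0,0,1],[0,-0.0023,0.007,0,0,0,1],[0,-0.0020,0.0071,0,0,0,1],[0,-0.0012,0.005,0,0,0,1],[0,-0.001,0.005,0,0,0,1],[0,-0.0008,0.005,0,0,0,1],[0,-0.0006,0.005,0,0,0,1],[0,0,0,0,0,0,1]]]' 40; python3 -c "
from tgt import *
st()"
```

```text
time_s: 43.05
ee_pos: [0.4457, -0.1411, 0.0418]
ee_rot: [0.682, 0.731, 0.001, 0.002]
force: [6.5, -5.4, -4.4]
grip_width: 0.098
t 43.05 tcp [ 0.4457 -0.1411  0.0418] box [-0.1082 -0.0049  0.0418] F [ 6.5 -5.4 -4.4] grip 0.098 q [ 0.46  0.66 -0.39  2.31  0.86  0.31 -0.63]
```

```bash
python3 -m inch '[[[0,0,0.0025,0,0,0,1],[0,0,0.0025,0,0,0,1],[0,0,0.002,0,0,0,1],[0,0,0.002,0,0,0,1],[0,0,0.002,0,0,0,1],[0,0,0,0,0,0,1]]]' 40; python3 -c "
from tgt import *
st()
d=get_image('scene');cv2.imwrite('pics/k1.png',crop(d['image'],200,100,360,265,4))"
```

```text
time_s: 43.55
ee_pos: [0.445, -0.1408, 0.0326]
ee_rot: [0.682, 0.731, 0.001, 0.002]
force: [0.4, -2.4, 25.3]
grip_width: 0.095
t 43.55 tcp [ 0.445  -0.1408  0.0326] box [-0.1088 -0.0045  0.0326] F [ 0.4 -2.4 25.3] grip 0.095 q [ 0.43  0.67 -0.35  2.32  0.9   0.28 -0.66]
```

View pics/k1.png

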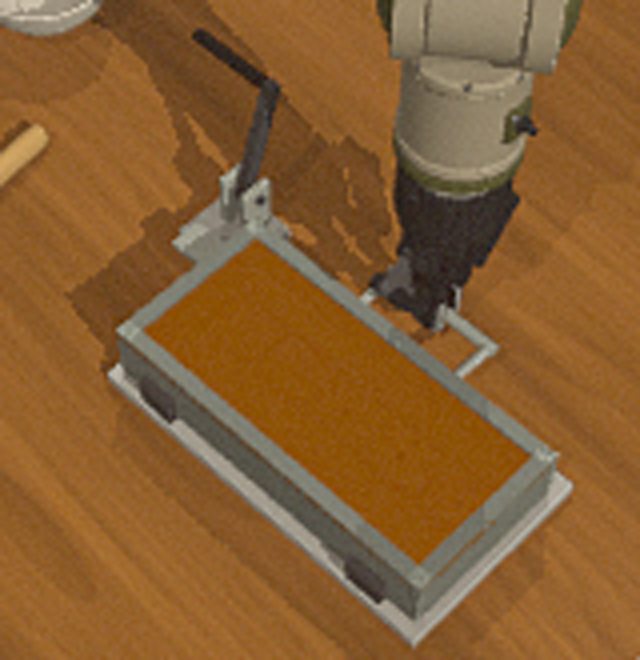

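```bash
python3 -m inch '[[[0,0,-0.001,0,0,0,1],[0,0,-0.001,0,0,0,0.2],[0,0,0,0,0,0,0.2],[0,0,0,0,0,0,0.2],[0,0,0,0,0,0,0.2],[0,0,-0.01,0,0,0,0.2],[0,0,-0.025,0,0,0,0.2],[0,0,-0.03,0,0,0,0.2],[0,0,-0.04,0,0,0,0.2],[0,0,-0.04,0,0,0,0.2],[0,0,-0.03,0,0,0,0.2],[0,0,0,0,0,0,0.2],[0,0,0,0,0,0,0.2]]]' 30; python3 -c "
from tgt import *
st()
d=get_image('scene');a=cv2.imread('pics/a_scene.png')
cv2.imwrite('pics/k2.png',np.hstack([crop(a,210,130,360,265,2.6),crop(d['image'],210,130,360,265,2.6)]))
for b in [(-.108,-.05,.045),(-.108,.05,.045)]: print(proj(d,bw(b)))
rep(bw([-.112,-.216,.23]))"
```

```text
time_s: 44.68
ee_pos: [0.444, -0.1409, 0.2088]
ee_rot: [0.682, 0.731, 0.0, 0.001]
force: [-0.0, 0.6, -0.2]
grip_width: 0.404
t 44.68 tcp [ 0.444  -0.1409  0.2088] box [-0.1098 -0.0045  0.2088] F [-0.   0.6 -0.2] grip 0.404 q [ 0.77  0.42 -0.78  2.17  0.45  0.72 -0.24]
[[296.35646162 167.20757142]]
[[322.45266705 187.47471635]]
turn(tool now) [ 0.0004  0.0006 -0.0028]
shift(tool now) [-0.2117 -0.0009 -0.0223]  shift(after turn) [-0.2117 -0.0015 -0.0224]
```

View pics/k2.png

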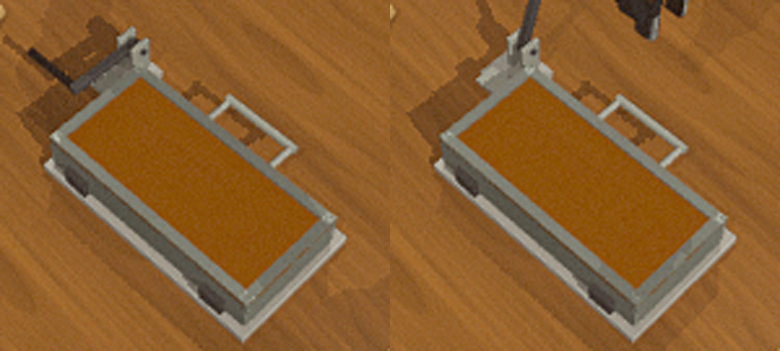

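```bash
python3 -c "
from tgt import *
rep([.4545,-.3537,.215])"; python3 -m inch '[[[-0.02,0,-0.006,0,0,0,-0.2],[-0.035,0,0,0,0,0,-0.2],[-0.035,0,0,0,0,0,-0.2],[-0.035,0,0,0,0,0,-0.2],[-0.035,0,0,0,0,0,-0.2],[-0.035,0,0,0,0,0,-0.2],[-0.017,0,0,0,0,0,-0.2],[0,0,0,0,0,0,-0.2],[0,0,0,0,0,0,-0.2]]]' 30; python3 -c "
from tgt import *
st()
rep([.4545,-.3537,.117]);d=get_image('wrist');cv2.imwrite('pics/l1.png',d['image'])"
```

```text
turn(tool now) [ 0.0004  0.0006 -0.0028]
shift(tool now) [-0.2132 -0.0035 -0.0073]  shift(after turn) [-0.2132 -0.0041 -0.0074]
time_s: 45.48
ee_pos: [0.4575, -0.3519, 0.2113]
ee_rot: [0.682, 0.731, 0.0, -0.002]
force: [0.5, 1.7, 1.2]
grip_width: 0.6
t 45.48 tcp [ 0.4575 -0.3519  0.2113] box [-0.1114 -0.2159  0.2113] F [0.5 1.7 1.2] grip 0.6 q [ 1.06  0.54 -0.74  1.93  0.48  0.86  0.14]
turn(tool now) [-0.0023 -0.0028 -0.0034]
shift(tool now) [-0.0019 -0.0029  0.0943]  shift(after turn) [-0.0016 -0.0032  0.0943]
```

View pics/l1.png

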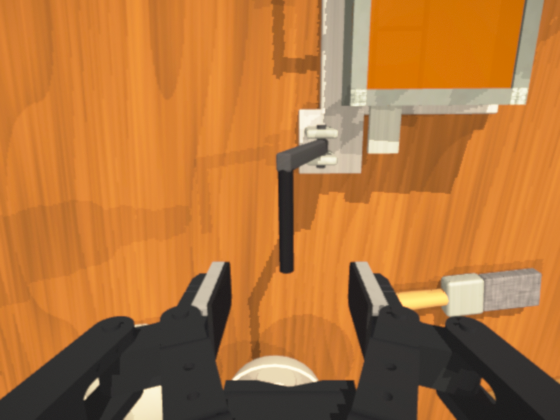

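```bash
python3 -m inch '[[[-0.0015,-0.003,0.03,-0.002,-0.003,-0.003,-0.2],[0,0,0.03,0,0,0,-0.2],[0,0,0.025,0,0,0,-0.2],[0,0,0.009,0,0,0,-0.2],[0,0,0,0,0,0,-0.2],[0,0,0,0,0,0,1],[0,0,0,0,0,0,1],[0,0,0,0,0,0,1],[0,0,0,0,0,0,1],[0,0,0,0,0,0,1],[0,0,0,0,0,0,1],[0,0,0,0,0,0,1]]]' 40; python3 -c "
from tgt import *
st();d=get_image('wrist');cv2.imwrite('pics/l2.png',d['image'])"
```

```text
time_s: 46.53
ee_pos: [0.4562, -0.3539, 0.121]
ee_rot: [0.681, 0.732, -0.0, 0.003]
force: [-1.5, 1.3, 5.3]
grip_width: 0.099
t 46.53 tcp [ 0.4562 -0.3539  0.121 ] box [-0.113  -0.2179  0.121 ] F [-1.5  1.3  5.3] grip 0.099 q [ 0.99  0.64 -0.64  2.01  0.62  0.68  0.03]
```

View pics/l2.png

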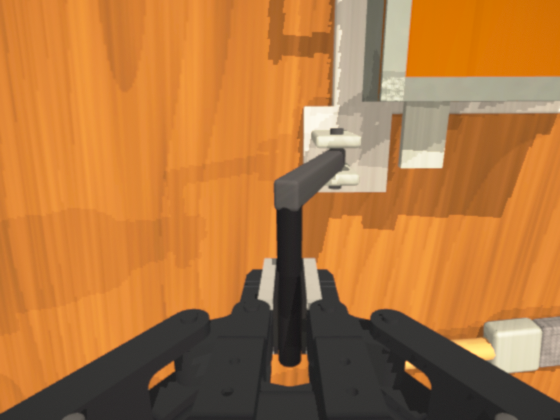

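Gripped; swing shut along the reverse arc.

```bash
python3 -m inch '[[[0,0.0086,-0.0025,0,0,0,1],[0,0.0089,-0.0016,0,0,0,1],[0,0.009,-0.0007,0,0,0,1],[0,0.009,0.0002,0,0,0,1],[0,0.0089,0.0011,0,0,0,1],[0,0.0088,0.002,0,0,0,1],[0,0.0085,0.0028,0,0,0,1],[0,0.0082,0.0037,0,0,0,1],[0,0.0078,0.0045,0,0,0,1],[0,0.0073,0.0052,0,0,0,1]]]' 40; python3 -c "
from tgt import *
st()"
```

```text
time_s: 47.42
ee_pos: [0.5403, -0.3477, 0.1059]
ee_rot: [0.681, 0.732, -0.001, 0.002]
force: [-5.9, 1.8, 3.9]
grip_width: 0.098
t 47.42 tcp [ 0.5403 -0.3477  0.1059] box [-0.0286 -0.2177  0.1059] F [-5.9  1.8  3.9] grip 0.098 q [ 0.88  0.72 -0.62  1.87  0.61  0.74 -0.02]
```

```bash
python3 -m inch '[[[0,0.0064,0.0059,0,0,0,1],[0,0.0058,0.0066,0,0,0,1],[0,0.0052,0.0072,0,0,0,1],[0,0.0046,0.0077,0,0,0,1],[0,0.0039,0.0081,0,0,0,1],[0,0.003,0.0085,0,0,0,1],[0,0.0022,0.0087,0,0,0,1],[0,0,0,0,0,0,1]]]' 40; python3 -c "
from tgt import *
st()"
```

```text
time_s: 48.08
ee_pos: [0.5723, -0.3452, 0.0505]
ee_rot: [0.681, 0.733, 0.0, 0.002]
force: [0.8, -0.0, -1.9]
grip_width: 0.102
t 48.08 tcp [ 0.5723 -0.3452  0.0505] box [ 0.0035 -0.2176  0.0505] F [ 0.8 -0.  -1.9] grip 0.102 q [ 0.81  0.81 -0.57  1.83  0.67  0.69 -0.07]
```

```bash
python3 -m inch '[[[0,0.001,0.005,0,0,0,1],[0,0.0005,0.005,0,0,0,1],[0,0.0002,0.004,0,0,0,1],[0,0,0.003,0,0,0,1],[0,0,0,0,0,0,1]]]' 40; python3 -c "
from tgt import *
st()"
```

```text
time_s: 48.5
ee_pos: [0.574, -0.3452, 0.035]
ee_rot: [0.681, 0.732, 0.0, 0.002]
force: [1.4, 0.7, -2.5]
grip_width: 0.096
t 48.5 tcp [ 0.574  -0.3452  0.035 ] box [ 0.0052 -0.2176  0.035 ] F [ 1.4  0.7 -2.5] grip 0.096 q [ 0.8   0.83 -0.56  1.84  0.68  0.67 -0.09]
```

```bash
python3 -m inch '[[[0,0,0.002,0,0,0,1],[0,0,0.002,0,0,0,1],[0,0,0.001,0,0,0,1],[0,0,0,0,0,0,1],[0,0,0,0,0,0,1]]]' 40; python3 -c "
from tgt import *
st()"
```

```text
time_s: 48.92
ee_pos: [0.574, -0.3452, 0.0318]
ee_rot: [0.681, 0.732, -0.0, 0.003]
force: [-2.3, 2.4, 13.8]
grip_width: 0.098
t 48.92 tcp [ 0.574  -0.3452  0.0318] box [ 0.0052 -0.2176  0.0318] F [-2.3  2.4 13.8] grip 0.098 q [ 0.8   0.84 -0.55  1.84  0.69  0.66 -0.09]
```

```bash
python3 -m inch '[[[0,0,0.001,0,0,0,1],[0,0,0,0,0,0,1],[0,0,-0.001,0,0,0,-0.2],[0,0,0,0,0,0,-0.2],[0,0,0,0,0,0,-0.2],[0,0,0,0,0,0,-0.2],[0,0,0,0,0,0,-0.2],[0,0,-0.01,0,0,0,-0.2],[0,0,-0.03,0,0,0,-0.2],[0,0,-0.03,0,0,0,-0.2],[0,0,-0.04,0,0,0,-0.2],[0,0,-0.04,0,0,0,-0.2],[0,0,-0.04,0,0,0,-0.2],[0,0,0,0,0,0,-0.2],[0,0,0,0,0,0,-0.2]]]' 30; python3 -c "
from tgt import *
st()
d=get_image('wrist');cv2.imwrite('pics/m0.png',d['image'])
d=get_image('scene');a=cv2.imread('pics/a_scene.png')
cv2.imwrite('pics/m1.png',np.hstack([crop(a,210,130,360,265,2.6),crop(d['image'],210,130,360,265,2.6)]))"
```

```text
time_s: 50.17
ee_pos: [0.5741, -0.3451, 0.2238]
ee_rot: [0.681, 0.732, 0.0, 0.004]
force: [-0.2, -0.2, -0.0]
grip_width: 0.601
t 50.17 tcp [ 0.5741 -0.3451  0.2238] box [ 0.0053 -0.2176  0.2238] F [-0.2 -0.2 -0. ] grip 0.601 q [ 0.9   0.63 -0.71  1.72  0.49  0.97  0.08]
```

View pics/m1.png

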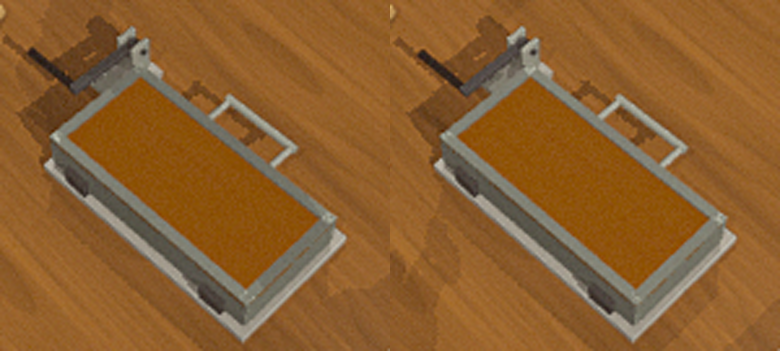

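View pics/m0.png

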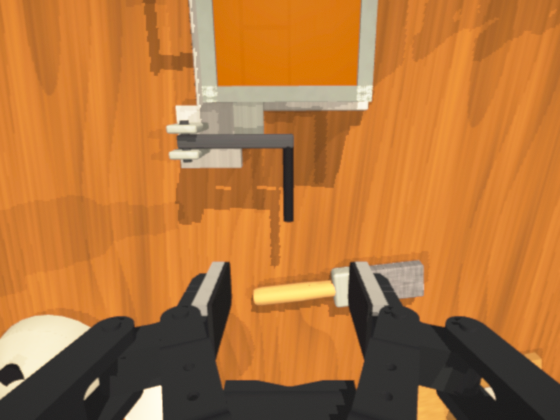

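```bash
python3 -c "
from tgt import *
d=get_image('scene')['image'];a=cv2.imread('pics/a_scene.png')
for n,(x0,y0,x1,y1) in dict(rod=(215,143,245,172),handle=(288,160,330,195),plate=(225,190,310,265)).items():
    T=cv2.cvtColor(a[y0:y1,x0:x1],6).astype(np.float32);S=cv2.cvtColor(d[y0:y1,x0:x1],6).astype(np.float32)
    w=np.eye(2,3,dtype=np.float32)
    cc,w=cv2.findTransformECC(T,S,w,cv2.MOTION_TRANSLATION);print(n,round(cc,3),w[:,2])
"
```

```text
rod 0.966 [-0.03437959  0.60791636]
handle 0.969 [-0.07459673 -0.0457563 ]
plate 0.984 [0.0312289  0.03826712]
```

```bash
python3 -c "
from tgt import *
d=get_image('top');cv2.imwrite('pics/n.png',d['image']);st();print(job_done())"
```

```text
t 50.37 tcp [ 0.5722 -0.3447  0.2191] box [ 0.0034 -0.217   0.2191] F [ 0.1 -0.3 -0. ] grip 0.603 q [ 0.9   0.63 -0.71  1.72  0.49  0.97  0.08]
the job is handed in; nothing more can be done
None
```

View pics/n.png

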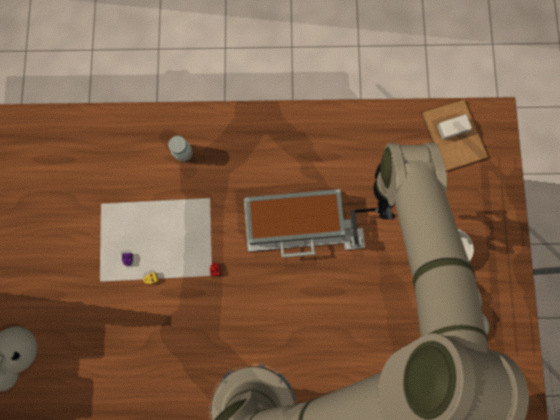

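The curing box is loaded, closed and clamped, and the job was handed in after about 50 s. I swung the lever to its open stop and raised the hood to its upper stop. I laid all three white faces on the bench face up in nests 2, 1 and 0, with their length along the row. Then I lowered the hood to its stop, pressing with about 25 N, and swung the lever shut, pressing with about 14 N.

- **Faces:** the wrist picture taken before closing showed each face inside its own ribs. After closing they are under the hood, so I did not see them again.
- **Hood:** the handle lies within 0.1 px of its starting picture, so it is back down.
- **Lever:** the grip rod shows 0.6 px lower than at the start. That is the shut side, but it does not match exactly; it may come from the arm's shadow.
- **Left alone:** I did not touch the purple, yellow and red look-alikes or the jar, brush and bowl. In the last top view the look-alikes and jar stand where they began. The arm hides the brush and part of the bowl there.
- **Robot:** at hand-in the gripper was clear of everything, reading about 0 N.

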